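Change the cutter on the setting spindle

TASK

Change the setting spindle over from grooving to rebating: lift off the knurled top collar and the spacer ring and lay both side by side on the rubber mat, move the toothed grooving cutter onto the empty storage post, then fit the drum-shaped rebating cutter from the other post on the spindle, hub up, and put back first the spacer ring and then the collar on top of it. Lower each part until it sits fully down on its seat; do not drop it. The cutting edges chip easily, so never let a cutter down on the table or the mat, only on the spindle or a post, and leave the block plane and the tape measure where they are.

Things in the scene. Friction and masses are not known exactly. Their poses are not given: they have to be found in the camera images.
- setting_stand: Tool setting stand, fixed: grey base 120 x 120 x 16 mm with an upright steel spindle. Origin: centre of the underside, on the spindle's axis, z up. Seat (58 mm steel shoulder) 36 mm above the origin. Spindle 26.5 mm thick to 97 mm, then tapered to its tip (11 mm) at 107 mm above the origin. At the start it carries, loosely stacked from below (no thread): grooving cutter, spacer ring, top collar.
- empty_post: Storage post without a cutter at the start, fixed: pale wooden block 112 x 112 x 30 mm with a 3 mm cork disc and an upright steel pin. Origin: centre of the block's underside, on the pin's axis. Seat (top of the cork) 33 mm above the origin; pin 26.5 mm thick to 54 mm, tapered to its tip (11 mm) at 64 mm above the origin.
- loaded_post: The same kind of storage post, same sizes, fixed, with the rebating cutter on it at the start; it is empty in the end.
- mat: Black rubber mat 110 (x) x 170 (y) x 4 mm on the table, fixed: the place to lay the ring and the collar aside. Origin: centre of its underside; its top is 4 mm above.
- groover: Grooving cutter, about 0.4 kg: flat toothed aluminium disc, 115 mm across its six teeth, 9 mm thick, with a hub 48 mm in diameter up to 42 mm above the underside (33 mm of free hub above the disc: grip there). Bore 30 mm, right through. Origin: centre of the underside, on the bore's axis, z up towards the hub. Seated, the origin is at seat height.
- rebater: Rebating cutter, about 0.45 kg: dark steel drum, 90 mm across (96 mm over its two knives), 18 mm thick, with a hub 48 mm in diameter up to 42 mm above the underside (24 mm of free hub above the drum: grip there). Bore 30 mm, right through. Origin: centre of the underside, on the bore's axis, z up towards the hub.
- spacer: Spacer ring, plain bright steel, 60 mm outside diameter, 30 mm bore, 16 mm high, 0.15 kg. Origin: centre of the underside, on the axis. At the start it lies on the grooving cutter's hub (78 mm above the stand's origin).
- collar: Top collar, knurled dark steel with bright ends, 41 mm outside diameter, 30 mm bore, 22 mm high, 0.1 kg. Origin: centre of the underside, on the axis. At the start it lies on the spacer ring (94 mm above the stand's origin); the spindle's tip stands 13 mm up inside it.
- block_plane: Bystander: metal block plane 48 x 150 x 62 mm lying on the table; leave it alone. Origin: centre of its underside, long side along y.
- tape_measure: Bystander: yellow tape measure 36 x 94 x 69 mm standing on the table; leave it alone. Origin: centre of its underside, long side along y.
Mind the look-alikes: they are no part of the job. What is shaped like the collar but orange or red is not meant.

How it is judged:
On the way, in this order (a step that is already met when the one before it is completed fails the run):
1. The collar and the spacer ring lie on the mat, side by side, released (x of collar in the frame of mat between -0.055 and 0.055 m and y of collar in the frame of mat between -0.085 and 0.085 m and z of each of collar, spacer in the frame of mat below 0.01 m and linear speed of each of collar, spacer below 0.02 m/s and contact force between the fingers and collar below 0.3 N and x of spacer in the frame of mat between -0.055 and 0.055 m and y of spacer in the frame of mat between -0.085 and 0.085 m and contact force between the fingers and spacer below 0.3 N), for 0.2 s.
2. The grooving cutter sits fully down on the empty post, released (horizontal distance between groover and empty_post below 0.006 m and z of groover in the frame of empty_post between 0.029 and 0.037 m and angle between groover's own z axis and vertical below 0.08 rad and linear speed of groover below 0.02 m/s and contact force between the fingers and groover below 0.3 N), for 0.2 s.
At the end, for the whole second after the job is handed in: Grooving cutter on the post that was empty; rebating cutter, spacer ring, collar on the spindle, from below. Each within 6 mm of its axis and 4 mm of its height (undersides 33 mm above the post's origin; 36, 78, 94 mm above the stand's), upright within 0.08 rad, released, at rest (all of step 2 and horizontal distance between each of rebater, spacer, collar and setting_stand below 0.006 m and z of rebater in the frame of setting_stand between 0.032 and 0.04 m and angle between each of rebater, spacer, collar's own z axis and vertical below 0.08 rad and linear speed of each of rebater, spacer, collar below 0.02 m/s and contact force between the fingers and rebater below 0.3 N and z of spacer in the frame of setting_stand between 0.074 and 0.082 m and contact force between the fingers and spacer below 0.3 N and z of collar in the frame of setting_stand between 0.09 and 0.098 m and contact force between the fingers and collar below 0.3 N); the robot touches nothing.
It fails at once if A part is dropped: it falls free of the fingers at over 0.6 m/s (from about 2 cm) ((linear speed of groover above 0.6 m/s and contact force between the fingers and groover below 0.3 N) or (linear speed of rebater above 0.6 m/s and contact force between the fingers and rebater below 0.3 N) or (linear speed of spacer above 0.6 m/s and contact force between the fingers and spacer below 0.3 N) or (linear speed of collar above 0.6 m/s and contact force between the fingers and collar below 0.3 N)).
It fails at once if A cutter is set down on the table or the mat instead of on the spindle or a post (height (world z) of any of groover, rebater below 0.015 m).
It fails at once if The block plane or the tape measure is moved by more than 2 cm (distance of any of block_plane, tape_measure from where it was at the start of the episode above 0.02 m).
It also fails if it takes over 125 s, if anything falls off the work surface, if the arm or the gripper's body presses on something with over 40 N, if the wrist force passes 120 N, or if a joint passes its speed limit or range.

ROBOT

A 7-joint arm with a two-finger parallel gripper is mounted at the origin on the work surface; the furniture and walls round the work are solid. World frame = base frame: x ahead of the robot, y to its left, z up, the work surface at z = 0. Lengths are in m, angles in rad, forces in N, time in s.
With the tool pointing down it reaches from about 0.425 to 0.875 m from the base axis. Payload 4.7 kg.
Tool frame: the origin (TCP) lies at the very end of the fingers, on their centre line; the grasp point (between the pads) lies 19 mm behind it; z points along the fingers, y is the line along which they close (so a half turn about z gives the same grasp; the last joint's range is limited). The gripper opens to 85 mm and grips with 20 to 120 N. Pads are 22 mm wide; open, the fingers measure 114 mm over their backs; the gripper's body (76 mm by 85 mm) begins 54 mm behind the grasp point. The pads swing forward as they close: fully open they stand 13 mm farther back than shut.
Start: joints at [-1.216, 0.321, -0.07, 1.45, 0.023, 1.371, -0.057], TCP at [0.217, 0.613, 0.231] pointing down, gripper open.
Joint ranges: [-2.86, 2.86], [-0.3, 2.09], [-1.38, 1.24], [0.06, 2.45], [-1.56, 4.7], [0.09, 2.05], [-2.69, 2.69]. Speed limits (rad/s): [2.57, 2.57, 3.14, 3.14, 3.14, 3.14, 3.14].

INTERFACE

Orientations are given as a rotation vector (axis times angle).
In Python, from rig import r gives the robot as it stands.
- The arm moves only by the tool carry_out, never from a script. Its argument "rows" is one flat list of numbers, 7 for each row, row after row: the shift along the tool's x, y, z in mm, then the turn, a rotation vector about the tool's x, y, z in degrees, then the finger opening in mm, from 0 to 85.4. In form: [x, y, z, wx, wy, wz, jaw, x, y, z, wx, wy, wz, jaw, ...]. A call has 1 to 5 rows; each row is the pose to reach, as a shift and turn from the pose commanded when the call began, along the tool's axes at that moment; what a row does not reach only later rows make up. A row lasts 1/12 s, in which the tool goes at most 41.7 mm and 7.16 degrees, less where a joint would pass 70% of its speed; a pose out of reach is approached as far as the arm can. A call with a gripper value outside its range is refused whole. The fingers move at their own pace and stop on an object; the grip force is fixed at half the most. Time passes only in rows, so rows that repeat a pose let the fingers close. It gives the time, the measured TCP pose, the force, the opening and the grip force at its end, in the units of the state.
- r.read_state(): the state, without advancing time (a new reading comes with each control period).
- r.grab_frame(name): name is "side" or "top" or "wrist"; returns a dict with "img" (480x640x3 uint8, red, green, blue), "vfov" (degrees; the focal length in pixels is half the picture's height over the tangent of half this angle, whatever the lens; pixels are square), "cx", "cy" (the principal point, pixels), "k1" (the pictures are not rectified: a ray, as slopes to the right and down, at radius r is drawn at 1 + k1 r^2 times it, then the intrinsics apply), "world_from_camera" (4x4, takes a point from camera to world coordinates). Camera axes: x right, y down, z forward; pixel columns grow to the right and rows downward; lengths in m; the calibration is good to about 2 mm. A picture is of the moment at which its call begins. There is no depth.
- r.hand_in(): hands the job in; it is judged then, once.
Trained networks look in the newest picture that a camera, given by its name, has taken for a name from the list of things; names that differ only in an ending like _2 or _b are one class to them, and where a whole thing is asked for, a point or a joint stands for the part that bears it (a point fixed in the world has none). Each returns a list of dicts, best first, with "score" (0 to 1); they miss things now and then, are a little off and sometimes report something else, mostly with a low value. They report only what shows in the picture. A call takes as long as a camera call. They do not tell look-alikes from the thing itself.
- r.boxes_of(camera, thing): "xy" ([column, row] in pixels, amid what is visible of it).
The state is a dict: "t": time; "qpos": joint angles; "dq": joint speeds; "joint_torque": joint torques, N m; "tool_pos": TCP position; "orientation": TCP orientation; "wrist_force": force on the tool from outside, world axes, zero at the start; "ft_torque": the same for the moment, N m; "finger_gap": opening from 0.0 (shut) to 1.0 (fully open); "gripper_force": force on a finger pad.
Only numpy, scipy, OpenCV 4.12 (cv2) and the standard library are available. Lean on these libraries where they do the work, as an engineer would, in place of code of your own. Each camera call takes 0.05 s, during which the arm holds its last target. There are 200 camera calls.

## Working session

There is one attempt and no reset: what is moved stays moved. The work goes in short steps, Python scripts to look and compute and a tool call to move; the robot and the scene stay as the last step left them, time stands still between calls to the robot, and variables do not carry over. Pictures are saved under pics/ and viewed, at most 14 in all, crops included, and the job is handed in when it is done.

Besides the shell and the picture viewer there is one more tool, called after "Emit:" as a command line: name --argument value ..., lists and objects as JSON in quotes. carry_out: Moves the arm, as the interface text tells. Its arguments: {"type":"object","properties":{"rows":{"type":"array"}},"required":["rows"]}

```bash
mkdir -p pics; ls; cat > h.py <<'E'
import numpy as np, cv2, math
from rig import r
def snap(cam,fn=None):
    f=r.grab_frame(cam)
    if fn: cv2.imwrite('pics/'+fn,f['img'][:,:,::-1])
    return f
def K(f):
    fl=240/math.tan(math.radians(f['vfov'])/2)
    return np.array([[fl,0,f['cx']],[0,fl,f['cy']],[0,0,1.]])
def dist(f): return np.array([f['k1'],0,0,0.])
def ray(f,uv):
    p=cv2.undistortPoints(np.array([[uv]],float),K(f),dist(f))[0,0]
    T=np.array(f['world_from_camera']); return T[:3,3],T[:3,:3]@np.array([p[0],p[1],1])
def at_z(f,uv,z):
    o,d=ray(f,uv); return o+d*(z-o[2])/d[2]
def proj(f,P):
    T=np.linalg.inv(np.array(f['world_from_camera'])); 
    P=np.atleast_2d(np.array(P,float)); c=P@T[:3,:3].T+T[:3,3]
    return cv2.projectPoints(c,np.zeros(3),np.zeros(3),K(f),dist(f))[0][:,0]
E
python3 - <<'E'
from h import *
for c in ['top','side','wrist']:
    f=snap(c,c+'0.png'); T=np.array(f['world_from_camera']); print(c,f['vfov'],f['k1'],T.round(3).tolist())
    for n in ['setting_stand','empty_post','loaded_post','mat','groover','rebater','spacer','collar','block_plane','tape_measure']:
        print(n,[(np.round(b['xy']).tolist(),round(b['score'],2)) for b in r.boxes_of(c,n)[:4]])
s=r.read_state(); print(s['t'],s['tool_pos'],s['orientation'],s['finger_gap'])
E
```

```text
pics
top 57.71214041012976 -0.06974987084029892 [[0.01, -0.988, 0.153, 0.457], [-1.0, -0.007, 0.023, 0.059], [-0.022, -0.153, -0.988, 0.915], [0.0, 0.0, 0.0, 1.0]]
setting_stand [([224.0, 273.0], 0.73)]
empty_post [([362.0, 220.0], 0.94)]
loaded_post [([311.0, 308.0], 0.96)]
mat [([423.0, 303.0], 0.56), ([212.0, 275.0], 0.33)]
groover [([256.0, 201.0], 0.6), ([213.0, 268.0], 0.56)]
rebater [([314.0, 310.0], 0.72)]
spacer []
collar [([189.0, 266.0], 0.84), ([192.0, 202.0], 0.74), ([302.0, 185.0], 0.47), ([310.0, 237.0], 0.44)]
block_plane [([257.0, 200.0], 0.88), ([223.0, 274.0], 0.58)]
tape_measure [([450.0, 223.0], 0.86), ([421.0, 302.0], 0.58), ([317.0, 307.0], 0.36)]
side 55.557390088725064 -0.0809275684860349 [[-0.999, 0.033, -0.041, 0.596], [0.053, 0.581, -0.812, 0.763], [-0.003, -0.813, -0.582, 0.604], [0.0, 0.0, 0.0, 1.0]]
setting_stand [([390.0, 269.0], 0.73), ([355.0, 394.0], 0.68)]
empty_post [([299.0, 255.0], 0.63)]
loaded_post [([383.0, 290.0], 0.58), ([369.0, 222.0], 0.57)]
mat [([368.0, 222.0], 0.96), ([364.0, 339.0], 0.42)]
groover [([362.0, 368.0], 0.58)]
rebater [([390.0, 267.0], 0.75)]
spacer [([364.0, 350.0], 0.75)]
collar [([367.0, 333.0], 0.95), ([264.0, 292.0], 0.94), ([322.0, 290.0], 0.89), ([270.0, 395.0], 0.75)]
block_plane [([267.0, 331.0], 0.95)]
tape_measure [([300.0, 198.0], 0.78)]
wrist 60.43950385332112 -0.013341474469443636 [[0.334, 0.898, 0.287, 0.143], [0.943, -0.318, -0.102, 0.639], [-0.001, 0.305, -0.952, 0.375], [0.0, 0.0, 0.0, 1.0]]
setting_stand []
empty_post []
loaded_post []
mat []
groover []
rebater []
spacer []
collar []
block_plane []
tape_measure []
1.65 [0.21729228 0.61263385 0.23132365] [5.32664401e-01 3.09604612e+00 5.67603787e-05] 1.0044686683560116
```

View pics/top0.png

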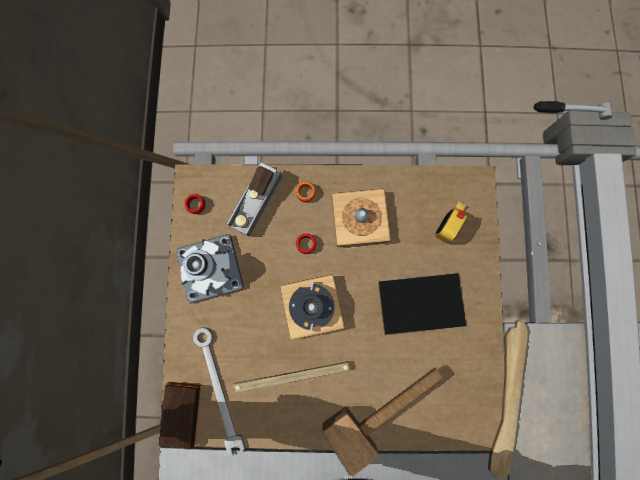

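View pics/side0.png

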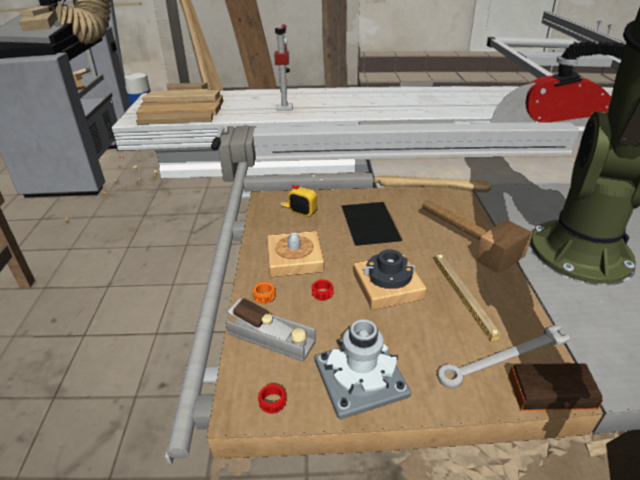

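The top view shows the stand with the collar at about (197,265), the empty post's pin at (362,216), the rebater at (312,307) and the mat at (423,303). The orange and red rings are decoys. In the side view the collar is at (365,330), the empty pin at (294,240) and the rebater at (390,258).

```bash
python3 - <<'E'
from h import *
t=snap('top');s=snap('side')
for n,a,b,z in [('collar',(197,265),(365,327),.116),('pin',(362,214),(294,238),.064),('reb',(312,306),(390,256),.075),('mat',(423,303),(371,223),.004)]:
    print(n,at_z(t,a,z).round(3),at_z(s,b,z).round(3))
for c in [(381,280),(459,274),(467,326),(386,334)]: print('matc',at_z(t,c,.004).round(3))
for c in [(176,248),(232,235),(243,289),(191,303)]: print('stand',at_z(t,c,.016).round(3))
for n,p in [('plane',(255,200)),('tape',(450,223)),('wrenchend',(203,338))]:print(n,at_z(t,p,.03).round(3))
st=r.read_state();T=np.array(snap('wrist')['world_from_camera'])
R=cv2.Rodrigues(np.array(st['orientation']))[0];print(R.round(3));print('cam in tool',(R.T@(T[:3,3]-st['tool_pos'])).round(4));print((R.T@T[:3,:3]).round(3))
E
```

```text
collar [0.527 0.301 0.116] [0.524 0.307 0.116]
pin [ 0.637 -0.01   0.064] [0.633 0.006 0.064]
reb [0.454 0.087 0.075] [0.451 0.09  0.075]
mat [ 0.462 -0.14   0.004] [ 0.456 -0.129  0.004]
matc [ 0.509 -0.054  0.004]
matc [ 0.523 -0.217  0.004]
matc [ 0.415 -0.23   0.004]
matc [ 0.399 -0.063  0.004]
stand [0.571 0.378 0.016]
stand [0.6   0.26  0.016]
stand [0.487 0.232 0.016]
stand [0.457 0.34  0.016]
plane [0.672 0.211 0.03 ]
tape [ 0.626 -0.195  0.03 ]
wrenchend [0.387 0.308 0.03 ]
[[-0.942  0.334  0.   ]
 [ 0.334  0.942  0.   ]
 [-0.     0.    -1.   ]]
cam in tool [ 0.0787 -0.0003 -0.1439]
[[ 0.    -0.952 -0.305]
 [ 1.     0.    -0.001]
 [ 0.001 -0.305  0.952]]
```

Emit:
carry_out --rows '[-33,-16,0,0,0,0,85,-66,-32,0,0,0,0,85,-99,-48,0,0,0,0,85,-132,-64,0,0,0,0,85]'

```text
t: 2.13
tool_pos: [0.3212, 0.507, 0.2314]
orientation: [0.532, 3.096, 0.0]
wrist_force: [0.3, 0.6, 0.7]
finger_gap: 0.992
gripper_force: 0.0
```

Emit:
carry_out --rows '[-33,-16,0,0,0,0,85,-66,-32,0,0,0,0,85,-99,-48,0,0,0,0,85,-132,-64,0,0,0,0,85]'

```text
t: 2.47
tool_pos: [0.4244, 0.4023, 0.2317]
orientation: [0.533, 3.096, 0.001]
wrist_force: [0.8, 0.3, -0.5]
finger_gap: 0.993
gripper_force: 0.0
```

Emit:
carry_out --rows '[-33,-16,0,0,0,0,85,-66,-31,0,0,0,0,85,-99,-47,0,0,0,0,85,-129,-61,0,0,0,0,85]'

```text
t: 2.8
tool_pos: [0.5261, 0.301, 0.2317]
orientation: [0.534, 3.095, 0.0]
wrist_force: [0.4, 0.3, -0.0]
finger_gap: 0.995
gripper_force: 0.0
```

Emit:
carry_out --rows '[0,0,0,0,0,7.05,85,0,0,0,0,0,14.1,85,0,0,0,0,0,21.15,85,0,0,0,0,0,28.2,85,0,0,0,0,0,35.25,85]'

```text
t: 3.22
tool_pos: [0.5246, 0.3031, 0.2314]
orientation: [-1.454, -2.785, -0.0]
wrist_force: [-0.1, 0.7, -0.1]
finger_gap: 0.993
gripper_force: 0.0
```

Emit:
carry_out --rows '[0,0,0,0,0,7.05,85,0,0,0,0,0,14.1,85,0,0,0,0,0,21.15,85,0,0,0,0,0,28.2,85,0,0,0,0,0,35.25,85]'

```text
t: 3.63
tool_pos: [0.5245, 0.3032, 0.2314]
orientation: [2.229, 2.214, 0.0]
wrist_force: [-0.4, -0.3, -0.7]
finger_gap: 0.997
gripper_force: 0.0
```

```bash
python3 - <<'E'
from h import *
f=snap('wrist','w1.png');st=r.read_state();print(st['t'],st['tool_pos'],cv2.Rodrigues(np.array(st['orientation']))[0].round(4),st['wrist_force'],np.round(st['qpos'],2))
for n in ['collar','spacer','groover','setting_stand']:
    print(n,[(np.round(b['xy']).tolist(),round(b['score'],2)) for b in r.boxes_of('wrist',n)[:3]])
E
```

```text
3.6833 [0.52451934 0.30319569 0.23142849] [[ 1.190e-02  9.999e-01  2.000e-04]
 [ 9.999e-01 -1.190e-02  2.000e-04]
 [ 2.000e-04  2.000e-04 -1.000e+00]] [-0.41565065  1.0405006   0.88843858] [-0.84  0.23  0.32  1.58 -0.07  1.35 -0.52]
collar [([313.0, 238.0], 0.94), ([366.0, 389.0], 0.9), ([487.0, 152.0], 0.72)]
spacer [([316.0, 189.0], 0.69)]
groover [([316.0, 172.0], 0.97)]
setting_stand [([329.0, 151.0], 0.83)]
```

View pics/w1.png

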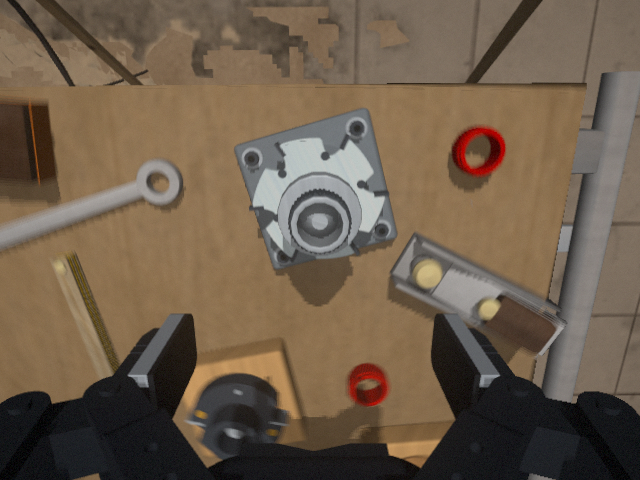

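The wrist picture shows the collar's top ring at about (319,222) with the spindle tip inside it at (320,220). The base plate's corners are near (235,148), (366,109), (397,240) and (277,270).

```bash
python3 - <<'E'
from h import *
f=snap('wrist')
im=f['img'][:,:,::-1][165:275,260:380]
cv2.imwrite('pics/c1.png',cv2.resize(im,None,fx=5,fy=5,interpolation=cv2.INTER_CUBIC))
print(at_z(f,(319,222),.116),at_z(f,(320,220),.107))
for c in [(235,148),(366,109),(397,240),(277,270)]: print(at_z(f,c,.016))
E
```

```text
[0.52735266 0.30906108 0.116     ] [0.52814331 0.30795209 0.107     ]
[0.45633082 0.34674506 0.016     ]
[0.56724698 0.3789803  0.016     ]
[0.60044849 0.26425287 0.016     ]
[0.48961157 0.23426757 0.016     ]
```

View pics/c1.png

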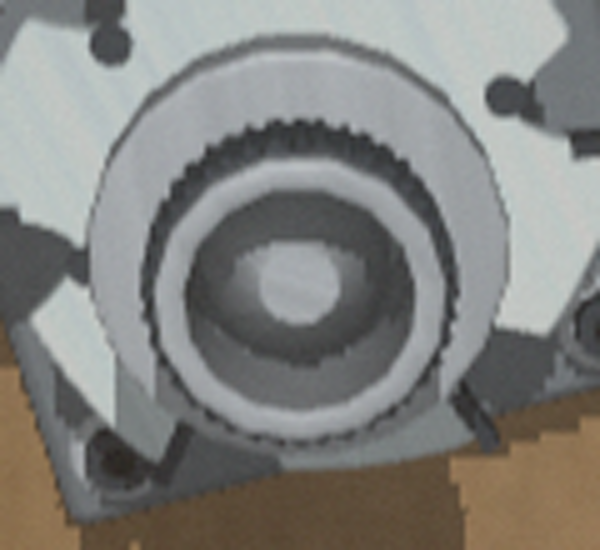

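Measured: the stand axis is at about (0.528, 0.307). The collar ring, the spindle tip and the centre of the base all agree within 1.5 mm. Grasping the collar next.

Emit:
carry_out --rows '[4,3.5,0,0,0,-0.7,85,4,3.5,36,0,0,-0.7,85,4,3.5,72,0,0,-0.7,85,4,3.5,108,0,0,-0.7,85,4,3.5,134,0,0,-0.7,85]'

```text
t: 4.35
tool_pos: [0.527, 0.3068, 0.0943]
orientation: [-2.206, -2.236, 0.004]
wrist_force: [-0.2, -0.4, 0.8]
finger_gap: 0.998
gripper_force: 0.0
```

Emit:
carry_out --rows '[0,0,0,0,0,0,70,0,0,0,0,0,0,55,0,0,0,0,0,0,35,0,0,0,0,0,0,35,0,0,0,0,0,0,35]'

```text
t: 4.77
tool_pos: [0.53, 0.3083, 0.1005]
orientation: [2.207, 2.234, 0.009]
wrist_force: [0.7, -0.3, 5.2]
finger_gap: 0.454
gripper_force: 60.9
```

Emit:
carry_out --rows '[0,0,0,0,0,0,35,0,0,0,0,0,0,35,0,0,0,0,0,0,35]'

```text
t: 5.02
tool_pos: [0.53, 0.3083, 0.1005]
orientation: [2.207, 2.234, 0.009]
wrist_force: [0.7, -0.1, 6.5]
finger_gap: 0.453
gripper_force: 61.0
```

```bash
python3 - <<'E'
from h import *
st=r.read_state();print(st['t'],st['tool_pos'],cv2.Rodrigues(np.array(st['orientation']))[0].round(4).tolist(),st['wrist_force'],st['finger_gap'],st['gripper_force'])
f=snap('side','s2.png')
im=f['img'][200:430,220:520,::-1]
cv2.imwrite('pics/s2.png',cv2.resize(im,None,fx=2.5,fy=2.5))
E
```

```text
5.0167 [0.53002969 0.30834475 0.10052165] [[-0.0119, 0.9999, 0.0048], [0.9999, 0.0119, 0.0035], [0.0034, 0.0048, -1.0]] [ 0.70330047 -0.11217229  6.54013368] 0.4529627352860129 61.019485630095005
```

View pics/s2.png

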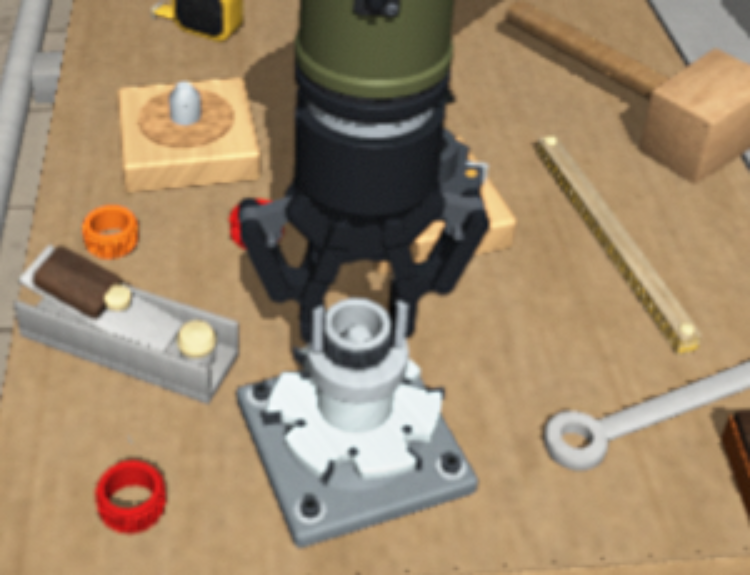

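The collar is gripped. The 6.5 N upward force shows the fingertips are touching the spacer. I'll lift and carry to above the mat.

Emit:
carry_out --rows '[0,0,-8,0,0,0,35,0,0,-25,0,0,0,35,0,0,-50,0,0,0,35,0,0,-75,0,0,0,35,0,0,-100,0,0,0,35]'

```text
t: 5.48
tool_pos: [0.5277, 0.307, 0.199]
orientation: [-2.208, -2.234, 0.0]
wrist_force: [0.5, -0.0, -0.9]
finger_gap: 0.457
gripper_force: 60.5
```

Emit:
carry_out --rows '[-30,-5,0,0,0,0,35,-60,-10,0,0,0,0,35,-90,-15,0,0,0,0,35,-120,-20,0,0,0,0,35,-150,-25,0,0,0,0,35]'

```text
t: 5.9
tool_pos: [0.5043, 0.1554, 0.1981]
orientation: [-2.208, -2.235, -0.001]
wrist_force: [0.4, 0.4, -1.9]
finger_gap: 0.453
gripper_force: 60.5
```

Emit:
carry_out --rows '[-30,-5,0,0,0,0,35,-60,-10,0,0,0,0,35,-90,-15,0,0,0,0,35,-120,-20,0,0,0,0,35,-150,-25,0,0,0,0,35]'

```text
t: 6.32
tool_pos: [0.4811, 0.0051, 0.1981]
orientation: [-2.208, -2.235, -0.002]
wrist_force: [1.1, -0.1, -1.5]
finger_gap: 0.455
gripper_force: 60.5
```

Emit:
carry_out --rows '[-30,-5,0,0,0,0,35,-60,-10,0,0,0,0,35,-90,-15,0,0,0,0,35,-105,-20,0,0,0,0,35,-105,-20,0,0,0,0,35]'

```text
t: 6.73
tool_pos: [0.4615, -0.1034, 0.1982]
orientation: [2.216, 2.226, 0.001]
wrist_force: [0.2, 0.2, -1.4]
finger_gap: 0.457
gripper_force: 60.5
```

```bash
python3 - <<'E'
from h import *
f=snap('wrist','w2.png');st=r.read_state();print(st['t'],st['tool_pos'],cv2.Rodrigues(np.array(st['orientation']))[0].round(4).tolist(),st['wrist_force'],st['finger_gap'],st['gripper_force'])
for n in ['collar','mat','empty_post','loaded_post','rebater']:
    print(n,[(np.round(b['xy']).tolist(),round(b['score'],2)) for b in r.boxes_of('wrist',n)[:3]])
E
```

```text
6.7833 [ 0.46227902 -0.10061556  0.19807833] [[-0.0074, 1.0, 0.0011], [1.0, 0.0074, 0.001], [0.001, 0.0011, -1.0]] [ 0.7796545   0.79692665 -1.13572884] 0.4608189132691368 60.54055564105511
collar [([306.0, 346.0], 0.67)]
mat [([308.0, 217.0], 0.88)]
empty_post [([550.0, 82.0], 0.89)]
loaded_post [([285.0, 11.0], 0.76)]
rebater []
```

View pics/w2.png

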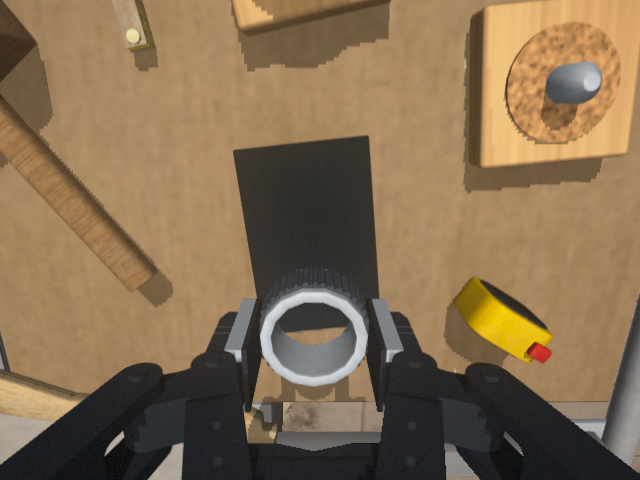

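The wrist picture shows the collar held level between the fingers at (314,335), the mat below with near corners at (234,150) and (369,136), and the empty post's pin tip at (594,77).

```bash
python3 - <<'E'
from h import *
f=snap('wrist')
a=at_z(f,(234,150),.004);b=at_z(f,(369,136),.004);c=at_z(f,(379,300),.004)
print(a,b,c,np.linalg.norm(b-a))
ux=(b-a)/np.linalg.norm(b-a);uy=np.array([-ux[1],ux[0],0]);print(np.degrees(np.arctan2(ux[1],ux[0])))
C=(a+b)/2-uy*.085;print('mat',C,'+40',C+uy*.04,'-40',C-uy*.04)
print('pin',at_z(f,(594,77),.064),[at_z(f,p,.030).round(4).tolist() for p in [(485,7),(481,167),(629,153)]])
st=r.read_state()
# held collar center in ring z: top face
for dz in (.0,.01,.02,.03): print(dz,at_z(f,(314,335.),st['tool_pos'][2]+dz)-st['tool_pos'])
E
```

```text
[ 0.39766643 -0.05391887  0.004     ] [ 0.50578565 -0.04140264  0.004     ] [ 0.52281203 -0.18544017  0.004     ] 0.1088412654653234
6.603352285654811
mat [ 0.46150064 -0.13209687  0.004     ] +40 [ 0.45690083 -0.09236223  0.004     ] -40 [ 0.46610045 -0.17183151  0.004     ]
pin [0.63838309 0.00133341 0.064     ] [[0.5762, 0.0466, 0.03], [0.5881, -0.0611, 0.03], [0.6982, -0.0487, 0.03]]
0.0 [-0.00023693 -0.00840184  0.        ]
0.01 [-0.00033013 -0.00237954  0.01      ]
0.02 [-0.00042334  0.00364276  0.02      ]
0.03 [-0.00051655  0.00966507  0.03      ]
```

Emit:
carry_out --rows '[8,-5,36,0,0,0,35,8,-5,72,0,0,0,35,8,-5,108,0,0,0,35,8,-5,144,0,0,0,35,8,-5,170,0,0,0,35]'

```text
t: 7.5
tool_pos: [0.4563, -0.0897, 0.0246]
orientation: [-2.205, -2.235, 0.003]
wrist_force: [0.6, -0.7, -1.1]
finger_gap: 0.46
gripper_force: 60.6
```

Emit:
carry_out --rows '[0,0,5,0,0,0,35,0,0,10,0,0,0,35,0,0,13,0,0,0,35,0,0,15,0,0,0,35,0,0,15,0,0,0,35]'

```text
t: 7.92
tool_pos: [0.459, -0.0906, 0.0135]
orientation: [2.207, 2.234, 0.003]
wrist_force: [0.4, -0.1, -1.8]
finger_gap: 0.46
gripper_force: 60.7
```

Emit:
carry_out --rows '[0,0,1,0,0,0,35,0,0,1,0,0,0,35,0,0,2,0,0,0,35,0,0,2,0,0,0,35]'

```text
t: 8.25
tool_pos: [0.4579, -0.0906, 0.0106]
orientation: [2.208, 2.234, 0.001]
wrist_force: [-0.3, 1.0, 0.5]
finger_gap: 0.457
gripper_force: 60.7
```

Emit:
carry_out --rows '[0,0,0.5,0,0,0,35,0,0,0.5,0,0,0,45,0,0,0.5,0,0,0,60,0,0,0.5,0,0,0,70,0,0,0,0,0,0,70]'

```text
t: 8.67
tool_pos: [0.4577, -0.0907, 0.0103]
orientation: [2.208, 2.235, 0.0]
wrist_force: [0.3, 0.2, 0.7]
finger_gap: 0.819
gripper_force: 0.0
```

Emit:
carry_out --rows '[0,0,-20,0,0,0,75,0,0,-55,0,0,0,85,0,0,-90,0,0,0,85,0,0,-125,0,0,0,85,0,0,-160,0,0,0,85]'

```text
t: 9.08
tool_pos: [0.4573, -0.0909, 0.1719]
orientation: [-2.209, -2.234, -0.0]
wrist_force: [1.4, 0.6, -0.5]
finger_gap: 0.997
gripper_force: 0.0
```

```bash
python3 - <<'E'
from h import *
f=snap('wrist','w3.png');st=r.read_state();print(st['t'],st['tool_pos'],cv2.Rodrigues(np.array(st['orientation']))[0].round(4).tolist())
for n in ['collar','mat']:
    print(n,[(np.round(b['xy']).tolist(),round(b['score'],2),at_z(f,b['xy'],.015).round(3).tolist()) for b in r.boxes_of('wrist',n)[:3]])
E
```

```text
9.1333 [ 0.46168415 -0.0914445   0.17876015] [[-0.0109, 0.9999, 0.0112], [0.9999, 0.0109, 0.0012], [0.001, 0.0112, -0.9999]]
collar []
mat [([318.0, 264.0], 0.83, [0.46, -0.131, 0.015]), ([564.0, 103.0], 0.55, [0.63, -0.008, 0.015])]
```

View pics/w3.png

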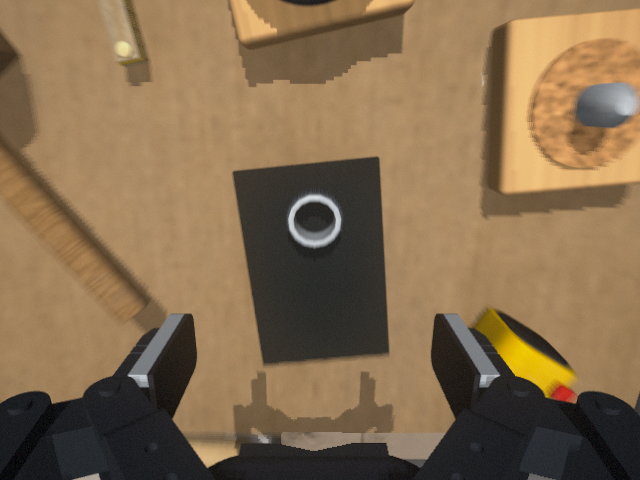

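The collar stands upright on the mat at (315,221). Going back for the spacer and re-squaring the yaw by 0.65° on the way.

Emit:
carry_out --rows '[36,7,0,0,0,0,85,72,14,0,0,0,0,85,108,21,0,0,0,0,85,144,28,0,0,0,0,85,180,35,0,0,0,0,85]'

```text
t: 9.65
tool_pos: [0.4897, 0.0911, 0.1687]
orientation: [-2.208, -2.233, 0.003]
wrist_force: [1.5, -0.9, 0.6]
finger_gap: 0.996
gripper_force: 0.0
```

Emit:
carry_out --rows '[36,7,0,0,0,0,85,72,14,0,0,0,0,85,108,21,0,0,0,0,85,144,28,0,0,0,0,85,180,35,0,0,0,0,85]'

```text
t: 10.07
tool_pos: [0.5227, 0.2714, 0.1683]
orientation: [-2.208, -2.234, 0.004]
wrist_force: [0.3, -0.1, -0.7]
finger_gap: 0.993
gripper_force: 0.0
```

Emit:
carry_out --rows '[36.5,5,0,0,0,0.65,85,36.5,5,0,0,0,0.65,85,36.5,5,0,0,0,0.65,85,36.5,5,0,0,0,0.65,85]'

```text
t: 10.4
tool_pos: [0.5275, 0.3055, 0.1685]
orientation: [2.221, 2.222, -0.005]
wrist_force: [-0.5, -0.6, 0.1]
finger_gap: 0.994
gripper_force: 0.0
```

```bash
python3 - <<'E'
from h import *
f=snap('wrist','w4.png');st=r.read_state();print(st['t'],st['tool_pos'],cv2.Rodrigues(np.array(st['orientation']))[0].round(4).tolist())
cv2.imwrite('pics/c4.png',cv2.resize(f['img'][120:320,220:420,::-1],None,fx=3,fy=3,interpolation=cv2.INTER_CUBIC))
print(proj(f,[[.528,.307,.107],[.528,.307,.094],[.528,.307,.016]]))
E
```

```text
10.45 [0.52788298 0.30468766 0.16901506] [[0.0013, 1.0, -0.0015], [1.0, -0.0013, -0.0022], [-0.0022, -0.0015, -1.0]]
[[315.98179921 256.73639833]
 [315.9154345  248.58825997]
 [315.6297864  213.55157398]]
```

View pics/c4.png

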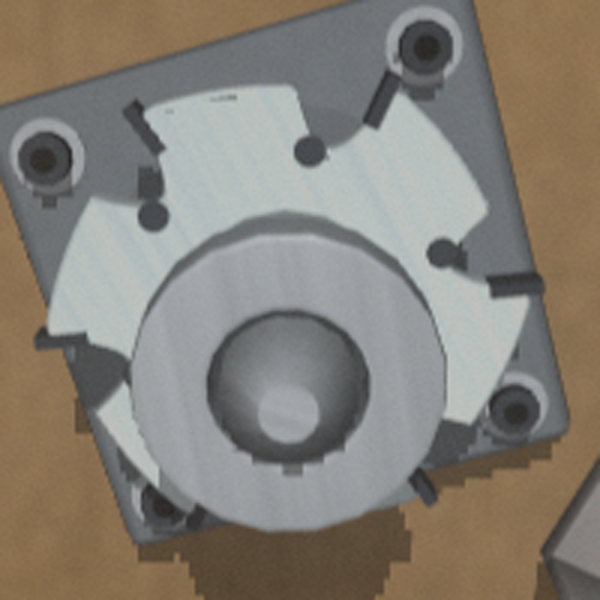

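The spindle tip is at (316,258) and the spacer ring's centre at (316.5,247), both within 1.5 px of prediction. Gripping the spacer.

Emit:
carry_out --rows '[1.3,0,30,0,0,0,85,1.3,0,60,0,0,0,85,1.3,0,80,0,0,0,85,1.3,0,88,0,0,0,85,1.3,0,88,0,0,0,85]'

```text
t: 10.87
tool_pos: [0.5269, 0.3054, 0.0801]
orientation: [-2.223, -2.219, 0.007]
wrist_force: [-0.9, 0.8, -0.3]
finger_gap: 0.992
gripper_force: 0.0
```

Emit:
carry_out --rows '[0,0,0,0,0,0,70,0,0,0,0,0,0,54,0,0,0,0,0,0,54,0,0,0,0,0,0,54,0,0,0,0,0,0,54]'

```text
t: 11.28
tool_pos: [0.5295, 0.3083, 0.0854]
orientation: [2.221, 2.221, 0.006]
wrist_force: [-1.2, -1.9, 6.0]
finger_gap: 0.66
gripper_force: 62.2
```

Emit:
carry_out --rows '[0,0,-3,0,0,0,54,0,0,-6,0,0,0,54,0,0,-10,0,0,0,54,0,0,-10,0,0,0,54,0,0,-10,0,0,0,54]'

```text
t: 11.7
tool_pos: [0.5282, 0.3082, 0.0928]
orientation: [2.221, 2.222, 0.001]
wrist_force: [-0.4, -0.2, -1.3]
finger_gap: 0.655
gripper_force: 63.7
```

```bash
python3 - <<'E'
from h import *
f=snap('wrist','w5.png')
cv2.imwrite('pics/w5.png',f['img'][160:460,120:520,::-1])
st=r.read_state();print(st['t'],st['tool_pos'],st['wrist_force'],st['finger_gap'],st['gripper_force'])
E
```

```text
11.75 [0.52804692 0.30799911 0.0924368 ] [ 0.23699473 -0.46725133 -2.27731901] 0.6574461626977801 63.69563955813646
```

View pics/w5.png

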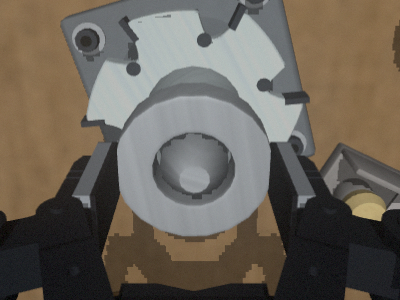

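The spacer is gripped and has been lifted 10 mm, and it sits level between the pads (ring centre at crop (193,165)). Moving it to the mat.

Emit:
carry_out --rows '[0,0,-25,0,0,0,54,0,0,-50,0,0,0,54,0,0,-75,0,0,0,54,0,0,-100,0,0,0,54]'

```text
t: 12.08
tool_pos: [0.5277, 0.3077, 0.1929]
orientation: [-2.221, -2.222, 0.002]
wrist_force: [0.4, -0.2, -1.3]
finger_gap: 0.651
gripper_force: 68.2
```

Emit:
carry_out --rows '[-32,-4,0,0,0,0,54,-64,-8,0,0,0,0,54,-96,-12,0,0,0,0,54,-128,-16,0,0,0,0,54,-160,-20,0,0,0,0,54]'

```text
t: 12.5
tool_pos: [0.5075, 0.1464, 0.1921]
orientation: [-2.221, -2.222, 0.0]
wrist_force: [1.1, -0.4, -1.2]
finger_gap: 0.658
gripper_force: 68.1
```

Emit:
carry_out --rows '[-32,-4,0,0,0,0,54,-64,-8,0,0,0,0,54,-96,-12,0,0,0,0,54,-128,-16,0,0,0,0,54,-160,-20,0,0,0,0,54]'

```text
t: 12.92
tool_pos: [0.4875, -0.0136, 0.1922]
orientation: [-2.221, -2.222, -0.0]
wrist_force: [0.6, -0.2, -1.1]
finger_gap: 0.651
gripper_force: 68.1
```

Emit:
carry_out --rows '[-32,-4,0,0,0,0,54,-64,-8,0,0,0,0,54,-96,-12,0,0,0,0,54,-128,-16,0,0,0,0,54,-160,-22,0,0,0,0,54]'

```text
t: 13.33
tool_pos: [0.4658, -0.1735, 0.1923]
orientation: [2.221, 2.222, 0.001]
wrist_force: [0.8, -0.3, -1.1]
finger_gap: 0.652
gripper_force: 68.1
```

Emit:
carry_out --rows '[0,0,36,0,0,0,54,0,0,72,0,0,0,54,0,0,108,0,0,0,54,0,0,144,0,0,0,54,0,0,158,0,0,0,54]'

```text
t: 13.75
tool_pos: [0.4627, -0.1711, 0.0298]
orientation: [-2.217, -2.218, 0.007]
wrist_force: [-1.3, -0.3, -1.5]
finger_gap: 0.653
gripper_force: 68.1
```

Emit:
carry_out --rows '[0,0,5,0,0,0,54,0,0,10,0,0,0,54,0,0,12,0,0,0,54,0,0,12,0,0,0,54,0,0,12,0,0,0,54]'

```text
t: 14.17
tool_pos: [0.4674, -0.1723, 0.0235]
orientation: [2.22, 2.221, 0.003]
wrist_force: [-0.6, 0.6, -2.0]
finger_gap: 0.657
gripper_force: 68.1
```

Emit:
carry_out --rows '[0,0,3,0,0,0,54,0,0,6,0,0,0,54,0,0,9,0,0,0,54,0,0,10,0,0,0,54,0,0,10,0,0,0,54]'

```text
t: 14.58
tool_pos: [0.4659, -0.172, 0.012]
orientation: [-2.221, -2.222, 0.001]
wrist_force: [-0.6, -0.4, -1.5]
finger_gap: 0.653
gripper_force: 68.1
```

Emit:
carry_out --rows '[0,0,1,0,0,0,54,0,0,2,0,0,0,54,0,0,2,0,0,0,54,0,0,2,0,0,0,54]'

```text
t: 14.92
tool_pos: [0.4663, -0.1721, 0.0114]
orientation: [-2.221, -2.221, -0.001]
wrist_force: [-4.9, 1.5, 10.7]
finger_gap: 0.654
gripper_force: 69.8
```

Emit:
carry_out --rows '[0,0,-1,0,0,0,58,0,0,-1,0,0,0,66,0,0,-1,0,0,0,75,0,0,-1,0,0,0,85,0,0,-1,0,0,0,85]'

```text
t: 15.33
tool_pos: [0.4664, -0.1721, 0.0113]
orientation: [2.221, 2.222, 0.0]
wrist_force: [-0.5, 0.5, -0.1]
finger_gap: 0.995
gripper_force: 0.0
```

Emit:
carry_out --rows '[0,0,-20,0,0,0,85,0,0,-56,0,0,0,85,0,0,-92,0,0,0,85,0,0,-128,0,0,0,85,0,0,-160,0,0,0,85]'

```text
t: 15.75
tool_pos: [0.4663, -0.1724, 0.1735]
orientation: [2.221, 2.221, 0.001]
wrist_force: [1.3, -0.5, 0.0]
finger_gap: 0.996
gripper_force: 0.0
```

Emit:
carry_out --rows '[34,4,0,0,0,0,85,68,8,0,0,0,0,85,102,12,0,0,0,0,85,136,16,0,0,0,0,85,170,20,0,0,0,0,85]'

```text
t: 16.17
tool_pos: [0.4861, -0.0005, 0.1715]
orientation: [2.221, 2.222, 0.002]
wrist_force: [0.6, -0.4, -0.9]
finger_gap: 0.999
gripper_force: 0.0
```

```bash
python3 - <<'E'
from h import *
f=snap('wrist','w6.png');st=r.read_state();print(st['t'],st['tool_pos'],cv2.Rodrigues(np.array(st['orientation']))[0].round(4).tolist())
print(proj(f,[[.4663,-.1721,.020],[.457,-.0915,.026],[.454,.087,.075]]).round())
for n in ['collar','spacer','mat','rebater']:
    print(n,[(np.round(b['xy']).tolist(),round(b['score'],2)) for b in r.boxes_of('wrist',n)[:3]])
t=snap('top')
for n in ['collar','spacer']:
    print(n,[(np.round(b['xy']).tolist(),round(b['score'],2),at_z(t,b['xy'],.015).round(3).tolist()) for b in r.boxes_of('top',n)[:5]])
E
```

```text
16.2167 [0.48669068 0.00805593 0.17125408] [[-0.0095, 1.0, 0.0007], [0.9999, 0.0095, 0.0043], [0.0043, 0.0007, -1.0]]
[[291. 408.]
 [278. 329.]
 [256.  88.]]
collar [([469.0, 66.0], 0.73), ([278.0, 333.0], 0.68)]
spacer [([293.0, 396.0], 0.61), ([438.0, 421.0], 0.39)]
mat [([282.0, 354.0], 0.9)]
rebater [([257.0, 62.0], 0.82)]
collar [([201.0, 205.0], 0.79, [0.665, 0.33, 0.015]), ([302.0, 184.0], 0.76, [0.711, 0.113, 0.015])]
spacer []
```

View pics/w6.png

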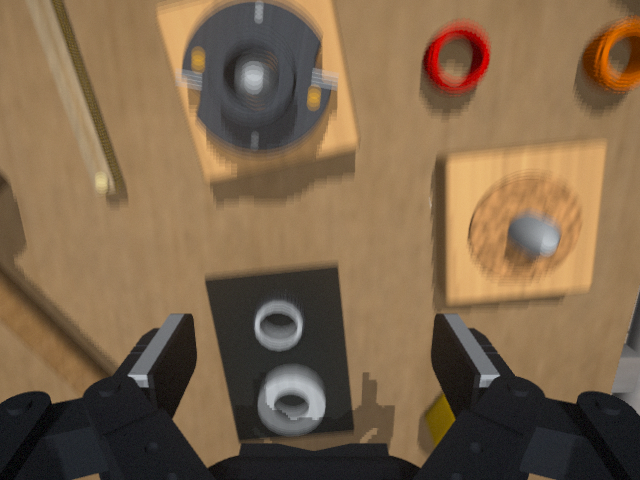

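Both parts lie side by side on the mat, the collar at (278,325) and the spacer at (292,398), matching prediction. Next is the groover.

Emit:
carry_out --rows '[34,5,0,0,0,0,85,68,10,0,0,0,0,85,102,15,0,0,0,0,85,136,20,0,0,0,0,85,170,25,0,0,0,0,85]'

```text
t: 16.98
tool_pos: [0.5116, 0.1682, 0.1715]
orientation: [2.224, 2.219, 0.001]
wrist_force: [1.0, -0.7, 0.5]
finger_gap: 1.0
gripper_force: 0.0
```

Emit:
carry_out --rows '[34,4,0,0,0,0,85,68,8,0,0,0,0,85,102,12,0,0,0,0,85,139,17,0,0,0,0,85,139,17,0,0,0,0,85]'

```text
t: 17.4
tool_pos: [0.5268, 0.3153, 0.1706]
orientation: [-2.21, -2.229, -0.004]
wrist_force: [-2.1, 1.9, 0.3]
finger_gap: 0.994
gripper_force: 0.0
```

Emit:
carry_out --rows '[0,0,0,0,0,0,85,0,0,30,0,0,0,85,0,0,60,0,0,0,85,0,0,90,0,0,0,85,0,0,100,0,0,0,85]'

```text
t: 17.82
tool_pos: [0.5262, 0.3027, 0.0671]
orientation: [-2.225, -2.218, 0.011]
wrist_force: [-0.9, -0.5, -0.4]
finger_gap: 0.998
gripper_force: 0.0
```

Emit:
carry_out --rows '[0,0,8,0,0,0,85,0,0,17,0,0,0,85,0,0,17,0,0,0,85,0,0,17,0,0,0,85]'

```text
t: 18.15
tool_pos: [0.5288, 0.307, 0.0554]
orientation: [2.221, 2.221, 0.002]
wrist_force: [1.3, 0.3, 0.1]
finger_gap: 0.992
gripper_force: 0.0
```

Emit:
carry_out --rows '[0,0,0,0,0,0,70,0,0,0,0,0,0,55,0,0,0,0,0,0,42,0,0,0,0,0,0,42,0,0,0,0,0,0,42]'

```text
t: 18.57
tool_pos: [0.5288, 0.3075, 0.0559]
orientation: [2.221, 2.222, 0.003]
wrist_force: [-0.7, 0.1, 5.7]
finger_gap: 0.537
gripper_force: 61.4
```

Emit:
carry_out --rows '[0,0,-2,0,0,0,42,0,0,-6,0,0,0,42,0,0,-10,0,0,0,42,0,0,-10,0,0,0,42,0,0,-10,0,0,0,42]'

```text
t: 18.98
tool_pos: [0.5279, 0.3069, 0.0642]
orientation: [2.221, 2.222, -0.0]
wrist_force: [0.1, -0.2, -5.0]
finger_gap: 0.54
gripper_force: 62.1
```

Emit:
carry_out --rows '[0,0,-25,0,0,0,42,0,0,-50,0,0,0,42,0,0,-75,0,0,0,42,0,0,-95,0,0,0,42,0,0,-95,0,0,0,42]'

```text
t: 19.4
tool_pos: [0.5306, 0.3083, 0.164]
orientation: [2.22, 2.221, 0.013]
wrist_force: [1.8, 0.7, -3.6]
finger_gap: 0.534
gripper_force: 69.7
```

```bash
python3 - <<'E'
from h import *
f=snap('wrist','w7.png');st=r.read_state();print(st['t'],st['tool_pos'],cv2.Rodrigues(np.array(st['orientation']))[0].round(4).tolist(),st['wrist_force'],st['finger_gap'],st['gripper_force'])
E
```

```text
19.45 [0.52944408 0.30766575 0.1613742 ] [[-0.0004, 1.0, 0.0039], [1.0, 0.0003, 0.0029], [0.0029, 0.0039, -1.0]] [-0.19947968 -0.37800208 -5.28353515] 0.5374106887826767 69.59547735750675
```

View pics/w7.png

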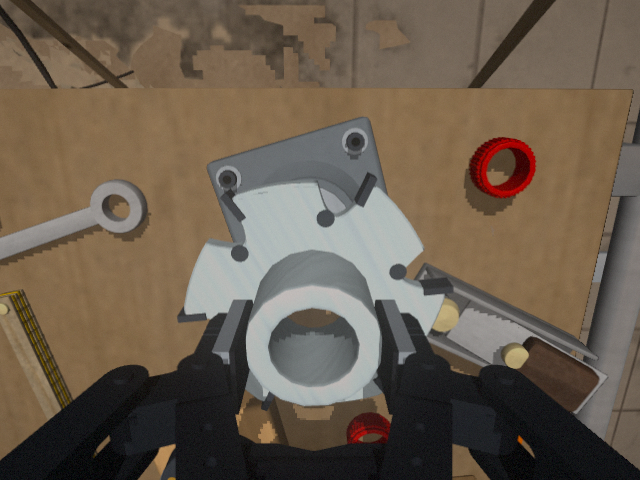

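The groover hangs level in the grip, with the hub's top centre at about (314,342). The wrist force fits its weight. Moving it above the empty post and measuring there.

Emit:
carry_out --rows '[-30,11,0,0,0,0,42,-60,22,0,0,0,0,42,-90,33,0,0,0,0,42,-120,44,0,0,0,0,42,-150,55,0,0,0,0,42]'

```text
t: 19.87
tool_pos: [0.582, 0.1552, 0.1567]
orientation: [-2.22, -2.221, 0.005]
wrist_force: [-0.3, -0.7, -4.9]
finger_gap: 0.534
gripper_force: 69.5
```

Emit:
carry_out --rows '[-30,11,0,0,0,0,42,-60,22,0,0,0,0,42,-90,33,0,0,0,0,42,-120,44,0,0,0,0,42,-150,55,0,0,0,0,42]'

```text
t: 20.28
tool_pos: [0.637, 0.0056, 0.1565]
orientation: [-2.219, -2.22, 0.005]
wrist_force: [0.2, -0.3, -4.7]
finger_gap: 0.535
gripper_force: 69.5
```

Emit:
carry_out --rows '[-6,0,0,0,0,0,42,-6,0,0,0,0,0,42,-6,0,0,0,0,0,42,-6,0,0,0,0,0,42]'

```text
t: 20.62
tool_pos: [0.6372, 0.0029, 0.1576]
orientation: [-2.217, -2.222, 0.002]
wrist_force: [0.0, 0.6, -5.4]
finger_gap: 0.535
gripper_force: 69.5
```

```bash
python3 - <<'E'
from h import *
f=snap('wrist','w8.png');st=r.read_state();p=np.array(st['tool_pos']);print(st['t'],p,cv2.Rodrigues(np.array(st['orientation']))[0].round(4).tolist(),st['wrist_force'],st['finger_gap'])
print('hub-TCP',at_z(f,(314,342),p[2]+.022)-p)
print(proj(f,[[.638,.0005,.033],[.638,.0005,.064]]))
cv2.imwrite('pics/c8.png',cv2.resize(f['img'][100:460,120:520,::-1],None,fx=1.6,fy=1.6))
E
```

```text
20.6667 [0.63740812 0.00327402 0.15805094] [[-0.003, 1.0, -0.002], [1.0, 0.0031, 0.0011], [0.0011, -0.0019, -1.0]] [-0.57105981  0.67994787 -4.54924216] 0.533289210255937
hub-TCP [-0.00059421  0.00191853  0.022     ]
[[316.20203925 230.22904259]
 [316.3488022  244.84380129]]
```

View pics/c8.png

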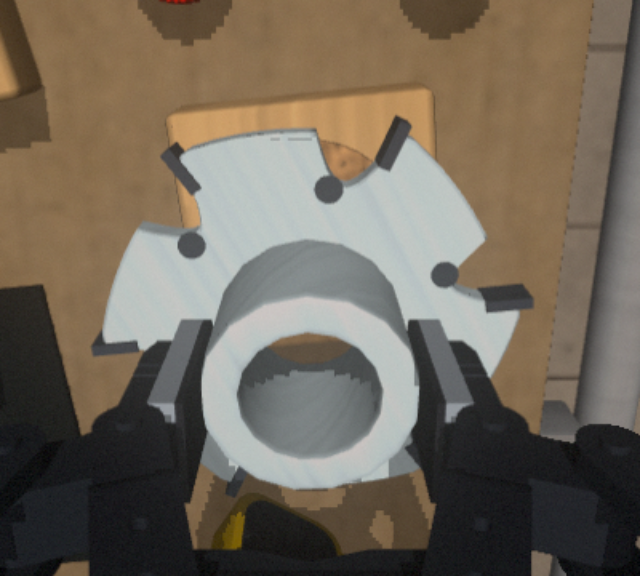

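```bash
python3 - <<'E'
from h import *
f=snap('wrist');st=r.read_state();p=np.array(st['tool_pos']);print(p)
print('hub-TCP',at_z(f,(314.4,345),p[2]+.022)-p)
a=at_z(f,(225.5,171.5),.03);b=at_z(f,(390.5,156),.03);u=(b-a)/np.linalg.norm(b-a);print(np.linalg.norm(b-a),a,b,(a+b)/2-np.array([-u[1],u[0],0])*.056)
t=snap('side')
E
```

```text
[0.63760327 0.00322417 0.15844494]
hub-TCP [-0.00044686  0.00115048  0.022     ]
0.10876905385738521 [0.57824063 0.04006715 0.03      ] [0.68650428 0.05054041 0.03      ] [ 0.63776464 -0.01043601  0.03      ]
```

Post estimates disagree by about 10 mm in y (0.001 against -0.010), so I shift the arm to get a clear, settled view of the pin.

Emit:
carry_out --rows '[-25,0,0,0,0,0,42,-50,0,0,0,0,0,42,-70,0,0,0,0,0,42,-80,0,0,0,0,0,42,-80,0,0,0,0,0,42]'

```text
t: 21.18
tool_pos: [0.6378, -0.0822, 0.1596]
orientation: [2.224, 2.217, -0.002]
wrist_force: [0.5, -0.8, -3.2]
finger_gap: 0.536
gripper_force: 69.5
```

Emit:
carry_out --rows '[0,0,0,0,0,0,42,0,0,0,0,0,0,42,0,0,0,0,0,0,42,0,0,0,0,0,0,42]'

```text
t: 21.52
tool_pos: [0.6384, -0.0768, 0.1592]
orientation: [-2.217, -2.225, -0.001]
wrist_force: [0.6, 0.1, -4.9]
finger_gap: 0.536
gripper_force: 69.5
```

```bash
python3 - <<'E'
from h import *
f=snap('wrist','w9.png');st=r.read_state();p=np.array(st['tool_pos']);print(st['t'],p,cv2.Rodrigues(np.array(st['orientation']))[0].round(4).tolist())
print(proj(f,[[.638,-.004,.064],[.638,-.004,.033]]))
cv2.imwrite('pics/c9.png',cv2.resize(f['img'][0:230,180:480,::-1],None,fx=2.6,fy=2.6,interpolation=cv2.INTER_CUBIC))
E
```

```text
21.5667 [ 0.63836368 -0.07729429  0.15923962] [[-0.0026, 1.0, -0.0001], [1.0, 0.0026, 0.0007], [0.0007, -0.0001, -1.0]]
[[314.42566924 115.96188532]
 [314.36063614 114.84535719]]
```

View pics/c9.png

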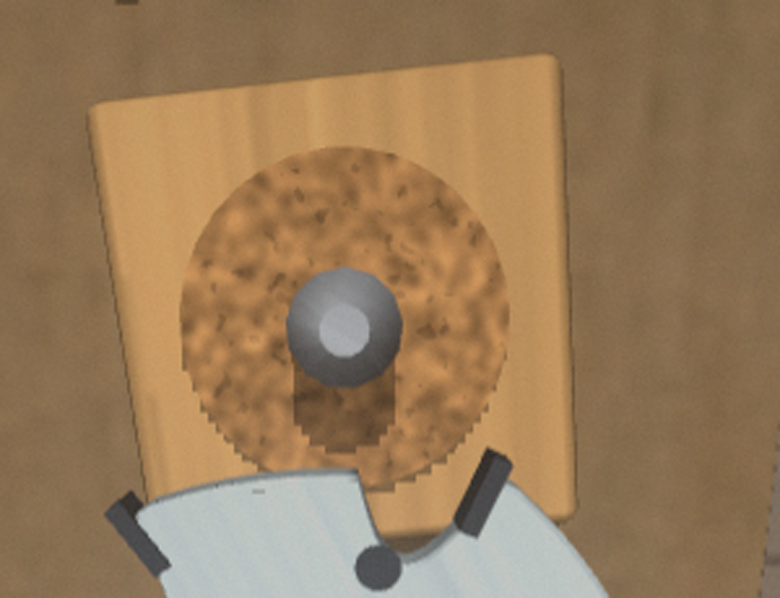

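```bash
python3 - <<'E'
from h import *
f=snap('wrist');st=r.read_state();print(st['tool_pos'])
print(at_z(f,(312.3,127.3),.064))
a,b=at_z(f,(180+92/2.6,104/2.6),.03),at_z(f,(180+558/2.6,56/2.6),.03);u=(b-a)/np.linalg.norm(b-a);print(np.linalg.norm(b-a),(a+b)/2-np.array([-u[1],u[0],0])*.056)
print('cork',at_z(f,(180+345/2.6,318/2.6),.033))
E
```

```text
[ 0.63833256 -0.07777253  0.15927658]
[ 0.63682233 -0.01064125  0.064     ]
0.10836987398208894 [ 0.6372222  -0.01170395  0.03      ]
cork [ 0.63695711 -0.00906043  0.033     ]
```

The pin tip is at image (312,127), so the post axis is at (0.637, -0.0105). The block edge and the cork disc confirm this. Lowering the groover there.

Emit:
carry_out --rows '[22,-0.5,0,0,0,0,42,44,-1,0,0,0,0,42,66.5,-1,0,0,0,0,42,66.5,-1,20,0,0,0,42,66.5,-1,40,0,0,0,42]'

```text
t: 22.03
tool_pos: [0.6387, -0.0089, 0.1204]
orientation: [2.215, 2.226, 0.007]
wrist_force: [0.6, -1.1, -5.2]
finger_gap: 0.534
gripper_force: 69.5
```

Emit:
carry_out --rows '[0,0,10,0,0,0,42,0,0,20,0,0,0,42,0,0,30,0,0,0,42,0,0,30,0,0,0,42,0,0,30,0,0,0,42]'

```text
t: 22.45
tool_pos: [0.6371, -0.0129, 0.0892]
orientation: [-2.222, -2.221, 0.001]
wrist_force: [-0.3, -0.1, -3.8]
finger_gap: 0.537
gripper_force: 69.4
```

Emit:
carry_out --rows '[0,0,5,0,0,0,42,0,0,10,0,0,0,42,0,0,15,0,0,0,42,0,0,15,0,0,0,42]'

```text
t: 22.78
tool_pos: [0.6369, -0.0118, 0.0735]
orientation: [-2.22, -2.221, -0.0]
wrist_force: [0.6, 0.9, -5.9]
finger_gap: 0.535
gripper_force: 69.5
```

Underside is now at about 0.053, over the pin with no side force. Continuing down.

Emit:
carry_out --rows '[0,0,5,0,0,0,42,0,0,10,0,0,0,42,0,0,15,0,0,0,42,0,0,17,0,0,0,42,0,0,18,0,0,0,42]'

```text
t: 23.2
tool_pos: [0.637, -0.0118, 0.0558]
orientation: [-2.22, -2.222, -0.0]
wrist_force: [-0.2, 3.2, -2.9]
finger_gap: 0.531
gripper_force: 69.7
```

Emit:
carry_out --rows '[0,0,1,0,0,0,42,0,0,1.5,0,0,0,42,0,0,2,0,0,0,42,0,0,2,0,0,0,42]'

```text
t: 23.53
tool_pos: [0.6372, -0.0119, 0.0545]
orientation: [-2.22, -2.222, -0.001]
wrist_force: [-1.1, 4.4, -2.5]
finger_gap: 0.535
gripper_force: 69.7
```

Emit:
carry_out --rows '[1,0,0,0,0,0,42,1,0,1,0,0,0,42,1,0,2,0,0,0,42,1,0,2,0,0,0,42,1,0,2,0,0,0,42]'

```text
t: 23.95
tool_pos: [0.6373, -0.0116, 0.053]
orientation: [2.221, 2.222, 0.001]
wrist_force: [-2.2, 3.4, 2.9]
finger_gap: 0.536
gripper_force: 70.2
```

Emit:
carry_out --rows '[0,0,0.5,0,0,0,46,0,0,0.5,0,0,0,56,0,0,0,0,0,0,70,0,0,0,0,0,0,85,0,0,0,0,0,0,85]'

```text
t: 24.37
tool_pos: [0.6376, -0.0125, 0.0524]
orientation: [2.221, 2.22, -0.0]
wrist_force: [0.0, 0.2, -0.7]
finger_gap: 0.996
gripper_force: 0.0
```

Emit:
carry_out --rows '[0,0,-20,0,0,0,85,0,0,-55,0,0,0,85,0,0,-90,0,0,0,85,0,0,-120,0,0,0,85,0,0,-120,0,0,0,85]'

```text
t: 24.78
tool_pos: [0.6414, -0.0126, 0.1798]
orientation: [2.216, 2.215, 0.014]
wrist_force: [1.9, -0.7, -0.0]
finger_gap: 0.995
gripper_force: 0.0
```

```bash
python3 - <<'E'
from h import *
f=snap('wrist','w10.png');st=r.read_state();p=np.array(st['tool_pos']);print(st['t'],p,cv2.Rodrigues(np.array(st['orientation']))[0].round(4).tolist())
print(proj(f,[[.637,-.0105,.075],[.637+.024,-.0105,.075],[.637,-.0105+.024,.075],[.637,-.0105,.042]]).round(1))
b=r.boxes_of('wrist','groover');print(b[:2])
E
```

```text
24.8333 [ 0.63990018 -0.01233477  0.17668723] [[0.0001, 1.0, 0.0083], [1.0, -0.0001, 0.0003], [0.0003, 0.0083, -1.0]]
[[305.6 232.2]
 [343.6 232.1]
 [305.4 194.8]
 [305.9 218.6]]
[{'xy': [304.4, 212.9], 'score': 0.56}, {'xy': [85.2, 313.9], 'score': 0.27}]
```

View pics/w10.png

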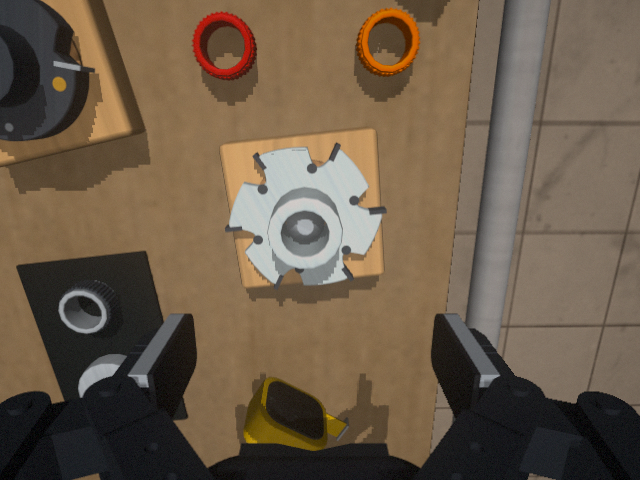

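The groover is seated on the post: hub at (305,230), where the prediction put it, disc level. That uses up my picture allowance, so I continue with numeric measurement. Moving to view the rebater.

Emit:
carry_out --rows '[7,-30,0,0,0,0,85,14,-60,0,0,0,0,85,21,-90,0,0,0,0,85,28,-120,0,0,0,0,85,35,-150,0,0,0,0,85]'

```text
t: 25.3
tool_pos: [0.4847, 0.0234, 0.1703]
orientation: [-2.22, -2.221, 0.005]
wrist_force: [0.0, -0.3, 0.9]
finger_gap: 0.994
gripper_force: 0.0
```

Emit:
carry_out --rows '[6,-25,0,0,0,0,85,6,-34,0,0,0,0,85,6,-34,0,0,0,0,85,6,-34,0,0,0,0,85,6,-34,0,0,0,0,85]'

```text
t: 25.72
tool_pos: [0.4542, 0.0289, 0.1722]
orientation: [2.221, 2.22, 0.0]
wrist_force: [-0.3, 0.5, 0.1]
finger_gap: 0.996
gripper_force: 0.0
```

Emit:
carry_out --rows '[0,0,0,0,0,0,85,0,0,0,0,0,0,85,0,0,0,0,0,0,85]'

```text
t: 25.97
tool_pos: [0.4537, 0.0291, 0.1721]
orientation: [2.222, 2.221, -0.001]
wrist_force: [-1.3, 0.2, 0.1]
finger_gap: 0.993
gripper_force: 0.0
```

```bash
python3 - <<'E'
from h import *
f=snap('wrist','w11.png');st=r.read_state();p=np.array(st['tool_pos']);print(st['t'],p,cv2.Rodrigues(np.array(st['orientation']))[0].round(4).tolist())
for n in ['rebater','loaded_post']: print(n,[(np.round(b['xy']).tolist(),round(b['score'],2)) for b in r.boxes_of('wrist',n)[:2]])
c=proj(f,[.454,.09,.064])[0];print(c)
g=cv2.cvtColor(f['img'],cv2.COLOR_RGB2GRAY)
x0,y0=int(c[0])-70,int(c[1])-75
w=cv2.resize(g[max(y0,0):y0+150,x0:x0+140],None,fx=.4,fy=.3,interpolation=cv2.INTER_AREA)
print(x0,y0);print('\n'.join(''.join(' .:-=+*#%@'[v*10//256] for v in r_) for r_ in w))
m=(g>90).astype(np.uint8)
n,l,s,ce=cv2.connectedComponentsWithStats(m[max(y0,0):y0+150,x0:x0+140])
for i in range(1,n):
    if 40<s[i,4]<3000: print(s[i],ce[i]+[x0,max(y0,0)],at_z(f,ce[i]+[x0,max(y0,0)],.064).round(4))
E
```

```text
26.0167 [0.45357139 0.02914716 0.17213439] [[0.0001, 1.0, -0.0002], [1.0, -0.0001, -0.0006], [-0.0006, -0.0002, -1.0]]
rebater []
loaded_post [([313.0, 118.0], 0.64)]
[315.17497664 135.9455458 ]
245 60<stdin>:8: RuntimeWarning: overflow encountered in scalar multiply
Traceback (most recent call last):
OverflowError: Python integer 256 out of bounds for uint8
```

```bash
python3 - <<'E'
from h import *
f=snap('wrist')
g=cv2.cvtColor(f['img'],cv2.COLOR_RGB2GRAY)
x0,y0=235,60
w=cv2.resize(g[y0:y0+160,x0:x0+160],None,fx=.5,fy=.3,interpolation=cv2.INTER_AREA)
print('\n'.join(''.join(' .:-=+*#%@'[int(v)*10//256] for v in q) for q in w))
for th in (90,110,130):
  m=(g[y0:y0+160,x0:x0+160]>th).astype(np.uint8)
  n,l,s,ce=cv2.connectedComponentsWithStats(m)
  for i in range(1,n):
    if 40<s[i,4]<3000: print(th,s[i],(ce[i]+[x0,y0]).round(1),at_z(f,ce[i]+[x0,y0],.064).round(4))
h=cv2.HoughCircles(cv2.medianBlur(g,3),cv2.HOUGH_GRADIENT,1,20,param1=80,param2=20,minRadius=20,maxRadius=90)
if h is not None:
  for c in h[0]:
    if 250<c[0]<380 and 70<c[1]<220: print('hough',c,at_z(f,c[:2],.075).round(4),at_z(f,c[:2],.051).round(4))
E
```

```text
*###############****###***++=-------:::::------==+*****###**********####*+=+++++
################******+=----------------------------=+*###**********####**=+++++
#################**+=----------------------------------=+*#**********####*+=++++
################*=--------------------+###=---------------=**********####*+=++++
##############*+----------------------*###+-----------------=********####**=++++
############*=-------------------------++=--------------------=******#####*+++++
###########*----------------------------------------------------+****#####*+=+++
##########+------------------------------------------------------=****####*+=+++
########*=---------------------------------------------------------***####**=+++
#######*------------------------------------------------------------+**####*++++
######*--------------------------------------------------------------+*####*+=++
######=---------------------------------------::----------------------*####*+=++
#####=------------------------------------------::-------------------=*#####*+++
####+------------------------------------------
[... 3726 characters left out ...]
 74. ] [0.4515 0.0935 0.075 ] [0.4514 0.0921 0.051 ]
hough [293.5 161.5  54.6] [0.441  0.0765 0.075 ] [0.4399 0.0735 0.051 ]
hough [323.5 115.5  52.7] [0.4583 0.1022 0.075 ] [0.4588 0.1017 0.051 ]
hough [326.5 161.5  51.3] [0.4602 0.0766 0.075 ] [0.4609 0.0735 0.051 ]
hough [290.5 117.5  48.3] [0.4397 0.1011 0.075 ] [0.4384 0.1005 0.051 ]
hough [295.5 181.5  36.6] [0.4421 0.0649 0.075 ] [0.441  0.0606 0.051 ]
hough [292.5 140.5  39.6] [0.4406 0.0885 0.075 ] [0.4394 0.0866 0.051 ]
hough [357.5 143.5  26.7] [0.4778 0.0868 0.075 ] [0.4803 0.0847 0.051 ]
hough [319.5 181.5  25.7] [0.4562 0.0649 0.075 ] [0.4565 0.0606 0.051 ]
hough [274.5 169.5  21. ] [0.4299 0.0719 0.075 ] [0.4276 0.0684 0.051 ]
```

The pin tip and the drum's two screw pairs agree on the rebater axis at about (0.4507, 0.090). Grasping it.

Emit:
carry_out --rows '[31,-2,0,0,0,0,85,61,-3,0,0,0,0,85,61,-3,30,0,0,0,85,61,-3,60,0,0,0,85,61,-3,85,0,0,0,85]'

```text
t: 26.58
tool_pos: [0.4499, 0.0911, 0.0861]
orientation: [2.219, 2.224, 0.0]
wrist_force: [-0.5, 0.1, -0.9]
finger_gap: 1.001
gripper_force: 0.0
```

Emit:
carry_out --rows '[0,0,15,0,0,0,85,0,0,31,0,0,0,85,0,0,31,0,0,0,85,0,0,31,0,0,0,85]'

```text
t: 26.92
tool_pos: [0.4496, 0.0902, 0.0559]
orientation: [-2.221, -2.221, 0.003]
wrist_force: [0.6, 0.1, 0.1]
finger_gap: 0.992
gripper_force: 0.0
```

Emit:
carry_out --rows '[0,0,0,0,0,0,70,0,0,0,0,0,0,55,0,0,0,0,0,0,42,0,0,0,0,0,0,42,0,0,0,0,0,0,42]'

```text
t: 27.33
tool_pos: [0.4514, 0.0908, 0.0581]
orientation: [2.221, 2.221, 0.005]
wrist_force: [-0.5, -0.8, 6.3]
finger_gap: 0.534
gripper_force: 60.4
```

Emit:
carry_out --rows '[0,0,-2,0,0,0,42,0,0,-6,0,0,0,42,0,0,-10,0,0,0,42,0,0,-10,0,0,0,42,0,0,-10,0,0,0,42]'

```text
t: 27.75
tool_pos: [0.45, 0.0904, 0.0665]
orientation: [-2.221, -2.222, -0.0]
wrist_force: [-0.2, 0.5, -4.2]
finger_gap: 0.539
gripper_force: 62.5
```

Emit:
carry_out --rows '[0,0,-25,0,0,0,42,0,0,-50,0,0,0,42,0,0,-75,0,0,0,42,0,0,-105,0,0,0,42,0,0,-105,0,0,0,42]'

```text
t: 28.17
tool_pos: [0.4532, 0.0912, 0.1766]
orientation: [2.219, 2.22, 0.013]
wrist_force: [1.4, 0.2, -3.4]
finger_gap: 0.531
gripper_force: 68.4
```

Emit:
carry_out --rows '[27,10,0,0,0,0,42,54,20,0,0,0,0,42,81,30,0,0,0,0,42,108,40,0,0,0,0,42,135,50,0,0,0,0,42]'

```text
t: 28.58
tool_pos: [0.4995, 0.2264, 0.1698]
orientation: [-2.22, -2.221, 0.004]
wrist_force: [0.1, -0.8, -4.4]
finger_gap: 0.533
gripper_force: 68.4
```

Emit:
carry_out --rows '[27,10,0,0,0,0,42,54,20,0,0,0,0,42,75,26,0,0,0,0,42,81.5,28,0,0,0,0,42,81.5,28,0,0,0,0,42]'

```text
t: 29.0
tool_pos: [0.5268, 0.3092, 0.1693]
orientation: [-2.216, -2.225, 0.004]
wrist_force: [0.5, -0.3, -4.6]
finger_gap: 0.533
gripper_force: 68.4
```

Emit:
carry_out --rows '[0,0,0,0,0,0,42,0,0,0,0,0,0,42,0,0,0,0,0,0,42,0,0,0,0,0,0,42]'

```text
t: 29.33
tool_pos: [0.5281, 0.3055, 0.1715]
orientation: [2.223, 2.22, -0.0]
wrist_force: [0.6, -0.1, -4.0]
finger_gap: 0.535
gripper_force: 68.4
```

```bash
python3 - <<'E'
from h import *
f=snap('wrist','w12.png');st=r.read_state();p=np.array(st['tool_pos']);print(st['t'],p,cv2.Rodrigues(np.array(st['orientation']))[0].round(4).tolist(),st['wrist_force'],st['finger_gap'])
g=cv2.cvtColor(f['img'],cv2.COLOR_RGB2GRAY)
c=proj(f,[p[0],p[1],p[2]+.017])[0];print(c)
x0,y0=int(c[0])-90,int(c[1])-100
w=cv2.resize(g[y0:y0+190,x0:x0+180],None,fx=.5,fy=.3,interpolation=cv2.INTER_AREA)
print(x0,y0);print('\n'.join(''.join(' .:-=+*#%@'[int(v)*10//256] for v in q) for q in w))
E
```

```text
29.3833 [0.52812348 0.30587865 0.17159563] [[0.001, 1.0, 0.0002], [1.0, -0.001, 0.0002], [0.0002, 0.0002, -1.0]] [ 0.93139854  0.14267817 -4.77434711] 0.532559649747039
[315.15485251 338.45494619]
225 238
=:-------------------------------------------------------------------------------------:-=
----------------------------------------------------------------------------------------:-
-----------------------------------------------------------------------------------------:
------------------------------------------------------------------------------------------
------------------------------:-----------------------------------------------------------
--------------------------------------::::::::::::-----------------------:----------------
---------------------------------::::::::::::::::::::::::-:-------------------------------
----------------------------::::::::::::::::::::::::::::::::--------------:---------------
--------------------------:::::::.::::::::::::::::::::::::..::----------------------------
------------------------::..:::::::::::::::::::::::.::::::.:..:::-----------
[... 3591 characters left out ...]
:::----+-------------------=++=-------------::::-===+- ........
........***+============--::::----===++===========+++++=-----------::........::-- ........
.......-***==============-:::::-----=+++++++++++++++++=----------:........................
.......+**+==============--::::------=+++++++++++++++=----------:.........................
.....=****================-:::::------===============----------:..........................
.....:***=================--::::------------------------------:.................:::.......
......+*+===========+***+==-:::::-----------------------------:...:::...:::::::...........
......--:::-=======+*****==--::::-----------------------------:..::::::---------:.........
```

Emit:
carry_out --rows '[0,0,15,0,0,0,42,0,0,30,0,0,0,42,0,0,45,0,0,0,42,0,0,50,0,0,0,42,0,0,50,0,0,0,42]'

```text
t: 29.8
tool_pos: [0.5275, 0.3067, 0.1203]
orientation: [-2.221, -2.221, 0.002]
wrist_force: [-0.5, 0.3, -4.7]
finger_gap: 0.536
gripper_force: 68.4
```

Emit:
carry_out --rows '[0,0,5,0,0,0,42,0,0,10,0,0,0,42,0,0,15,0,0,0,42,0,0,15,0,0,0,42,0,0,15,0,0,0,42]'

```text
t: 30.22
tool_pos: [0.5279, 0.3069, 0.1062]
orientation: [-2.221, -2.222, 0.001]
wrist_force: [0.1, 0.4, -4.3]
finger_gap: 0.534
gripper_force: 68.4
```

The rebater is on the cylinder with no side force. Lowering it to the seat (TCP at about 0.061).

Emit:
carry_out --rows '[0,0,8,0,0,0,42,0,0,16,0,0,0,42,0,0,24,0,0,0,42,0,0,32,0,0,0,42,0,0,40,0,0,0,42]'

```text
t: 30.63
tool_pos: [0.5277, 0.3069, 0.0651]
orientation: [-2.221, -2.222, 0.001]
wrist_force: [0.1, 0.4, -3.5]
finger_gap: 0.535
gripper_force: 68.4
```

Emit:
carry_out --rows '[0,0,1,0,0,0,42,0,0,2,0,0,0,42,0,0,3,0,0,0,42,0,0,3,0,0,0,42]'

```text
t: 30.97
tool_pos: [0.528, 0.3068, 0.0634]
orientation: [2.221, 2.222, -0.0]
wrist_force: [0.4, -0.8, -4.8]
finger_gap: 0.538
gripper_force: 68.4
```

Emit:
carry_out --rows '[0,0,1,0,0,0,42,0,0,2,0,0,0,42,0,0,2,0,0,0,42,0,0,2,0,0,0,42]'

```text
t: 31.3
tool_pos: [0.5281, 0.3069, 0.0615]
orientation: [2.221, 2.222, 0.0]
wrist_force: [0.5, 0.1, -4.2]
finger_gap: 0.532
gripper_force: 68.4
```

Emit:
carry_out --rows '[0,0,1,0,0,0,42,0,0,1,0,0,0,42,0,0,1,0,0,0,42]'

```text
t: 31.55
tool_pos: [0.5281, 0.3069, 0.0613]
orientation: [-2.221, -2.222, -0.0]
wrist_force: [-4.4, -1.8, 5.4]
finger_gap: 0.534
gripper_force: 69.3
```

Emit:
carry_out --rows '[0,0,-1,0,0,0,46,0,0,-1,0,0,0,56,0,0,-1,0,0,0,70,0,0,-1,0,0,0,85,0,0,-1,0,0,0,85]'

```text
t: 31.97
tool_pos: [0.5284, 0.3072, 0.0615]
orientation: [2.221, 2.222, 0.001]
wrist_force: [0.2, -0.0, -0.4]
finger_gap: 0.997
gripper_force: 0.0
```

Emit:
carry_out --rows '[0,0,-20,0,0,0,85,0,0,-50,0,0,0,85,0,0,-80,0,0,0,85,0,0,-110,0,0,0,85,0,0,-110,0,0,0,85]'

```text
t: 32.38
tool_pos: [0.5316, 0.3089, 0.1786]
orientation: [2.22, 2.22, 0.019]
wrist_force: [1.4, 0.1, 1.0]
finger_gap: 0.993
gripper_force: 0.0
```

```bash
python3 - <<'E'
from h import *
f=snap('wrist','w13.png');st=r.read_state();p=np.array(st['tool_pos']);print(st['t'],p,cv2.Rodrigues(np.array(st['orientation']))[0].round(4).tolist(),st['wrist_force'])
print('tip,hubtop,drumtop pred',proj(f,[[.528,.3068,.107],[.528,.3068,.078],[.528,.3068,.054]]).round(1))
g=cv2.cvtColor(f['img'],cv2.COLOR_RGB2GRAY)
x0,y0=235,150
w=cv2.resize(g[y0:y0+170,x0:x0+160],None,fx=.5,fy=.3,interpolation=cv2.INTER_AREA)
print('\n'.join(''.join(' .:-=+*#%@'[int(v)*10//256] for v in q) for q in w))
m=(g[y0:y0+170,x0:x0+160]>120).astype(np.uint8)
n,l,s,ce=cv2.connectedComponentsWithStats(m)
for i in range(1,n):
    if 40<s[i,4]<3000: print(s[i],(ce[i]+[x0,y0]).round(1))
E
```

```text
32.4333 [0.53047599 0.30829463 0.17568353] [[-0.0003, 1.0, 0.0068], [1.0, 0.0003, 0.0049], [0.0049, 0.0068, -1.0]] [ 0.76021081 -0.32615542 -0.1368164 ]
tip,hubtop,drumtop pred [[306.9 257.7]
 [307.2 241.7]
 [307.4 230.8]]
+====================================================+=======+======-+++++++++++
=======================================================-----========-=+++++++++=
========================================================---===========++++++++++
=====================================================================-=+++++++==
+=========================---::::::::::::::---=======================-=+++++====
**+===================--::::::::::::::::::::::::--====================-++++=====
=**================-::::::::::::::::::::::::::::::::-=================-=++===+==
:-*+=============-::::::::::::::::::---:::::::::::::::-==================+=+++++
:-*+===========::::::::::::::::::::-+**=:::::::::::::::::-=============-=+++++++
:+*+=========-:::::::::::::::::::::-+**+::::::::::::::::::-============-=+++++++
=++========-::::::::::::::::::::::::---:::::::::::::::::::::-======
[... 2959 characters left out ...]
--------------------================+++==++++++=-::
=============+=============-------------------===========================+++=--:
===============================------------==++++============================---
====================================---==++++++++================+===========---
[ 138    0   22   90 1037] [386.9 180.1]
[72 26  8  8 51] [310.3 179.6]
[  0  40  16  25 167] [240.3 200.6]
[ 15  62  12  12 112] [255.3 217.8]
[  0  64  24  24 168] [243.3 230. ]
[ 55  73  29  44 816] [304.9 247.2]
[   0   91   46   79 1069] [247.1 293. ]
[116  92  12  11 106] [356.1 247.1]
[  77  119   83   51 1999] [365.8 300.9]
[ 22 132   5  13  41] [258.8 287.5]
[ 36 163  37   7 115] [286.6 317.1]
```

The drum's centre lies within 2 px of the seated prediction. Next is the spacer.

Emit:
carry_out --rows '[-32,-4,0,0,0,0,85,-64,-8,0,0,0,0,85,-96,-12,0,0,0,0,85,-128,-16,0,0,0,0,85,-160,-20,0,0,0,0,85]'

```text
t: 32.85
tool_pos: [0.5072, 0.1454, 0.1703]
orientation: [-2.22, -2.222, 0.002]
wrist_force: [0.6, -0.3, 0.0]
finger_gap: 0.996
gripper_force: 0.0
```

Emit:
carry_out --rows '[-32,-4,0,0,0,0,85,-64,-8,0,0,0,0,85,-96,-12,0,0,0,0,85,-128,-16,0,0,0,0,85,-160,-20,0,0,0,0,85]'

```text
t: 33.27
tool_pos: [0.4872, -0.0145, 0.1705]
orientation: [-2.22, -2.222, 0.001]
wrist_force: [0.7, -0.5, 0.0]
finger_gap: 0.995
gripper_force: 0.0
```

Emit:
carry_out --rows '[-32,-4,0,0,0,0,85,-64,-8,0,0,0,0,85,-96,-12,0,0,0,0,85,-128,-16,0,0,0,0,85,-159,-21.5,0,0,0,0,85]'

```text
t: 33.68
tool_pos: [0.466, -0.1736, 0.1706]
orientation: [-2.221, -2.222, 0.0]
wrist_force: [-0.5, -0.2, 0.2]
finger_gap: 0.996
gripper_force: 0.0
```

Emit:
carry_out --rows '[0,0,0,0,0,0,85,0,0,0,0,0,0,85,0,0,0,0,0,0,85]'

```text
t: 33.93
tool_pos: [0.4665, -0.1714, 0.1706]
orientation: [-2.22, -2.221, 0.0]
wrist_force: [0.7, 0.9, 0.3]
finger_gap: 0.995
gripper_force: 0.0
```

```bash
cat >> h.py <<'E'
def ring(f,P,half,lo=130):
    "centroid of the filled outer contour of a bright ring near the projection of P"
    g=cv2.cvtColor(f['img'],cv2.COLOR_RGB2GRAY); c=proj(f,P)[0].astype(int); x0,y0=max(c[0]-half,0),max(c[1]-half,0)
    m=(g[y0:c[1]+half,x0:c[0]+half]>lo).astype(np.uint8)
    k=max(cv2.findContours(m,cv2.RETR_EXTERNAL,cv2.CHAIN_APPROX_NONE)[0],key=cv2.contourArea)
    e=cv2.fitEllipse(cv2.convexHull(k)); uv=np.array(e[0])+[x0,y0]
    return uv,e[1],at_z(f,uv,np.array(P)[2])
E
python3 - <<'E'
from h import *
f=snap('wrist','w14.png');st=r.read_state();p=np.array(st['tool_pos']);print(st['t'],p,cv2.Rodrigues(np.array(st['orientation']))[0].round(4).tolist())
for n,P,h in [('spacer',[.4663,-.1721,.020],50),('collar',[.4577,-.0907,.026],36)]:
    for lo in (110,140): print(n,lo,ring(f,P,h,lo))
E
```

```text
33.9833 [ 0.46677709 -0.17073165  0.17072739] [[-0.002, 1.0, -0.0007], [1.0, 0.002, 0.0007], [0.0007, -0.0007, -1.0]]
spacer 110 (array([313.72447968, 216.77505493]), (79.53551483154297, 79.96631622314453), array([ 0.46579251, -0.17128388,  0.02      ]))
spacer 140 (array([313.67127609, 217.52566528]), (77.90016174316406, 79.19886779785156), array([ 0.46575359, -0.17185703,  0.02      ]))
collar 110 (array([300.84726715, 102.4817276 ]), (57.266693115234375, 60.619789123535156), array([ 0.45716396, -0.09102041,  0.026     ]))
collar 140 (array([300.90636826, 102.35882187]), (56.65388488769531, 59.94670104980469), array([ 0.457204  , -0.09094241,  0.026     ]))
```

The spacer is at (0.4658, -0.1716) and the collar at (0.4572, -0.0910), both where I laid them. Gripping the spacer.

Emit:
carry_out --rows '[0,-0.5,36,0,0,0,85,0,-0.5,72,0,0,0,85,0,-0.5,108,0,0,0,85,0,-0.5,135,0,0,0,85,0,-0.5,150,0,0,0,85]'

```text
t: 34.4
tool_pos: [0.4641, -0.1695, 0.0176]
orientation: [-2.214, -2.222, 0.005]
wrist_force: [-0.5, 0.4, 0.5]
finger_gap: 0.991
gripper_force: 0.0
```

Emit:
carry_out --rows '[0,0,6,0,0,0,85,0,0,12,0,0,0,85,0,0,14,0,0,0,85,0,0,14,0,0,0,85,0,0,14,0,0,0,85]'

```text
t: 34.82
tool_pos: [0.4673, -0.172, 0.0083]
orientation: [2.219, 2.221, 0.002]
wrist_force: [0.0, 0.5, 0.6]
finger_gap: 0.994
gripper_force: 0.0
```

Emit:
carry_out --rows '[0,0,0,0,0,0,72,0,0,0,0,0,0,62,0,0,0,0,0,0,54,0,0,0,0,0,0,54,0,0,0,0,0,0,54]'

```text
t: 35.23
tool_pos: [0.4669, -0.1721, 0.009]
orientation: [2.221, 2.222, 0.002]
wrist_force: [-4.6, 1.6, 11.8]
finger_gap: 0.663
gripper_force: 61.0
```

Emit:
carry_out --rows '[0,0,-3,0,0,0,54,0,0,-6,0,0,0,54,0,0,-10,0,0,0,54,0,0,-10,0,0,0,54,0,0,-10,0,0,0,54]'

```text
t: 35.65
tool_pos: [0.4664, -0.172, 0.0175]
orientation: [2.221, 2.222, 0.001]
wrist_force: [0.3, 0.2, -1.4]
finger_gap: 0.661
gripper_force: 63.9
```

Emit:
carry_out --rows '[0,0,-30,0,0,0,54,0,0,-65,0,0,0,54,0,0,-100,0,0,0,54,0,0,-135,0,0,0,54,0,0,-150,0,0,0,54]'

```text
t: 36.07
tool_pos: [0.4682, -0.1729, 0.1716]
orientation: [2.218, 2.218, 0.007]
wrist_force: [0.9, 0.0, -1.3]
finger_gap: 0.661
gripper_force: 64.9
```

Emit:
carry_out --rows '[32,4,0,0,0,0,54,64,8,0,0,0,0,54,96,12,0,0,0,0,54,128,16,0,0,0,0,54,160,20,0,0,0,0,54]'

```text
t: 36.48
tool_pos: [0.4858, -0.0106, 0.1671]
orientation: [-2.221, -2.221, -0.0]
wrist_force: [0.5, 0.5, -1.2]
finger_gap: 0.662
gripper_force: 64.9
```

Emit:
carry_out --rows '[32,4,0,0,0,0,54,64,8,0,0,0,0,54,96,12,0,0,0,0,54,128,16,0,0,0,0,54,160,20,0,0,0,0,54]'

```text
t: 36.9
tool_pos: [0.5057, 0.1494, 0.1669]
orientation: [-2.221, -2.222, 0.001]
wrist_force: [0.6, -0.4, -1.4]
finger_gap: 0.661
gripper_force: 64.9
```

Emit:
carry_out --rows '[32,4,0,0,0,0,54,64,8,0,0,0,0,54,96,12,0,0,0,0,54,128,16,0,0,0,0,54,158.5,21,0,0,0,0,54]'

```text
t: 37.32
tool_pos: [0.5265, 0.3083, 0.1666]
orientation: [-2.22, -2.222, 0.001]
wrist_force: [1.1, -0.4, -1.7]
finger_gap: 0.659
gripper_force: 64.9
```

Emit:
carry_out --rows '[0,0,0,0,0,0,54,0,0,0,0,0,0,54,0,0,20,0,0,0,54,0,0,35,0,0,0,54,0,0,35,0,0,0,54]'

```text
t: 37.73
tool_pos: [0.5251, 0.3036, 0.1287]
orientation: [-2.223, -2.22, 0.011]
wrist_force: [-0.1, -0.9, -1.8]
finger_gap: 0.663
gripper_force: 64.8
```

```bash
python3 - <<'E'
from h import *
f=snap('wrist','w15.png');st=r.read_state();p=np.array(st['tool_pos']);print(st['t'],p,cv2.Rodrigues(np.array(st['orientation']))[0].round(4).tolist(),st['wrist_force'])
c=[p[0],p[1],p[2]+.011]
print(proj(f,[c,[.528,.3068,.107]]))
g=cv2.cvtColor(f['img'],cv2.COLOR_RGB2GRAY)
q=proj(f,c)[0].astype(int);x0,y0=q[0]-90,q[1]-80;print(x0,y0)
w=cv2.resize(g[y0:y0+160,x0:x0+180],None,fx=.5,fy=.3,interpolation=cv2.INTER_AREA)
print('\n'.join(''.join(' .:-=+*#%@'[int(v)*10//256] for v in q) for q in w))
E
```

```text
37.7833 [0.52591323 0.30413476 0.13040263] [[0.0013, 1.0, -0.0035], [1.0, -0.0013, -0.0031], [-0.0031, -0.0035, -1.0]] [ 0.01953472  0.24198253 -1.00615624]
[[317.13942163 331.52331734]
 [321.72343445 284.9104342 ]]
227 251
====-====----==++--:::::---=================================---:::::::::::::::::::----=+++
+========----:::::-::---=======================================--:::::::::::::::::::::====
+====-===------::-----===========++****************+++===========---::::::-====-::::::==++
=+====-==-------:---========++***######*********######**+++======-----:::=++++++-::::=****
+++=+=-==----------====+++***##******************************++===------:+++++++=:::-*+-::
+++++==-=--------====+******************************************+===-----=+++++=-:::+-::::
+++===+==-------===+*#*********************************************+==-----===-::::=+.::::
+++=====------==+**##************************************************+==---:::::::-*+:::..
++=====+=----=+********************************************************+=----:::::=+=-::::
+++======---+********************************************
[... 2791 characters left out ...]
***************************************+=---=+============-....
.=================---==+***************************************+=------===============..  
-=================------=++*********************************++=---------==============-...
========------===----------==++++********************++++++===-----------===------=====.. 
=======---------------------======+=++++++++++++++===-========------------------::-====-  
=======--------------:-------=========-------------==========--------------------:-=====. 
=======-::-----::::::::::-------==========================----------------------::--====- 
======--:::::::::::::::::-----:--========================----------------------::::-=====.
```

Emit:
carry_out --rows '[0,0,8,0,0,0,54,0,0,16,0,0,0,54,0,0,24,0,0,0,54,0,0,27,0,0,0,54,0,0,27,0,0,0,54]'

```text
t: 38.2
tool_pos: [0.5264, 0.306, 0.1042]
orientation: [-2.221, -2.222, 0.003]
wrist_force: [-0.5, 0.2, -1.8]
finger_gap: 0.665
gripper_force: 64.8
```

Emit:
carry_out --rows '[0,0,4,0,0,0,54,0,0,8,0,0,0,54,0,0,12,0,0,0,54,0,0,15,0,0,0,54,0,0,15,0,0,0,54]'

```text
t: 38.62
tool_pos: [0.5272, 0.3068, 0.0898]
orientation: [2.221, 2.222, 0.001]
wrist_force: [1.6, 1.8, -2.6]
finger_gap: 0.665
gripper_force: 64.8
```

Emit:
carry_out --rows '[0,0.5,2,0,0,0,54,0,0.5,4,0,0,0,54,0,0.5,6,0,0,0,54,0,0.5,6,0,0,0,54]'

```text
t: 38.95
tool_pos: [0.5275, 0.3065, 0.084]
orientation: [-2.221, -2.222, -0.0]
wrist_force: [-0.4, 1.3, -1.4]
finger_gap: 0.659
gripper_force: 64.8
```

Emit:
carry_out --rows '[0,0,1,0,0,0,54,0,0,2,0,0,0,54,0,0,2,0,0,0,54,0,0,2,0,0,0,54]'

```text
t: 39.28
tool_pos: [0.5276, 0.3065, 0.0832]
orientation: [-2.221, -2.222, -0.001]
wrist_force: [-1.9, 0.0, 5.9]
finger_gap: 0.661
gripper_force: 65.6
```

The spacer is seated, with contact at the predicted height. Release it and go for the collar.

Emit:
carry_out --rows '[0,0,-1,0,0,0,58,0,0,-1,0,0,0,66,0,0,-1,0,0,0,75,0,0,-1,0,0,0,85,0,0,-1,0,0,0,85]'

```text
t: 39.7
tool_pos: [0.5275, 0.3063, 0.0832]
orientation: [2.221, 2.222, -0.0]
wrist_force: [-0.2, -0.3, -0.5]
finger_gap: 0.994
gripper_force: 0.0
```

Emit:
carry_out --rows '[0,0,-20,0,0,0,85,0,0,-50,0,0,0,85,0,0,-80,0,0,0,85,0,0,-90,0,0,0,85,0,0,-90,0,0,0,85]'

```text
t: 40.12
tool_pos: [0.5295, 0.3074, 0.1769]
orientation: [2.22, 2.221, 0.01]
wrist_force: [-0.3, 0.4, 0.8]
finger_gap: 0.996
gripper_force: 0.0
```

```bash
python3 - <<'E'
from h import *
f=snap('wrist','w16.png');st=r.read_state();p=np.array(st['tool_pos']);print(st['t'],p,cv2.Rodrigues(np.array(st['orientation']))[0].round(4).tolist(),st['wrist_force'])
print(proj(f,[[.528,.3068,.094]]),ring(f,[.528,.3068,.094],70,130))
E
```

```text
40.1667 [0.52825082 0.3067854  0.17441825] [[-0.0003, 1.0, 0.0022], [1.0, 0.0003, 0.0017], [0.0017, 0.0022, -1.0]] [-0.02019725  0.36493728 -0.49331898]
[[311.29329325 248.18110997]] (array([302.4535675 , 246.04946136]), (93.28003692626953, 118.74787902832031), array([0.52285898, 0.30811797, 0.094     ]))
```

Emit:
carry_out --rows '[-33,-6,0,0,0,0,85,-66,-12,0,0,0,0,85,-99,-18,0,0,0,0,85,-132,-24,0,0,0,0,85,-165,-30,0,0,0,0,85]'

```text
t: 40.58
tool_pos: [0.4957, 0.1396, 0.1709]
orientation: [-2.22, -2.221, 0.006]
wrist_force: [0.9, 0.3, 1.2]
finger_gap: 0.99
gripper_force: 0.0
```

Emit:
carry_out --rows '[-33,-6,0,0,0,0,85,-66,-12,0,0,0,0,85,-99,-18,0,0,0,0,85,-132,-24,0,0,0,0,85,-165,-30,0,0,0,0,85]'

```text
t: 41.0
tool_pos: [0.4657, -0.025, 0.1712]
orientation: [-2.219, -2.221, 0.004]
wrist_force: [1.1, -0.2, -0.2]
finger_gap: 0.996
gripper_force: 0.0
```

Emit:
carry_out --rows '[-33,-6,0,0,0,0,85,-67.5,-10.5,0,0,0,0,85,-67.5,-10.5,0,0,0,0,85,-67.5,-10.5,0,0,0,0,85,-67.5,-10.5,0,0,0,0,85]'

```text
t: 41.42
tool_pos: [0.4564, -0.0903, 0.1719]
orientation: [-2.219, -2.221, 0.002]
wrist_force: [-0.6, 0.6, -0.2]
finger_gap: 0.993
gripper_force: 0.0
```

```bash
python3 - <<'E'
from h import *
f=snap('wrist','w17.png');st=r.read_state();p=np.array(st['tool_pos']);print(st['t'],p,cv2.Rodrigues(np.array(st['orientation']))[0].round(4).tolist(),st['wrist_force'])
print(ring(f,[.4572,-.091,.026],45,140))
E
```

```text
41.4667 [ 0.45665411 -0.08975335  0.17214763] [[-0.0021, 1.0, -0.002], [1.0, 0.0021, 0.0002], [0.0002, -0.002, -1.0]] [0.24763863 0.68947731 0.90786332]
(array([316.10267639, 219.50683594]), (50.767581939697266, 51.96967697143555), array([ 0.45719397, -0.09108624,  0.026     ]))
```

Emit:
carry_out --rows '[0,0.3,36,0,0,0,85,0,0.3,72,0,0,0,85,0,0.3,108,0,0,0,85,0,0.3,135,0,0,0,85,0,0.3,150,0,0,0,85]'

```text
t: 41.88
tool_pos: [0.4548, -0.0891, 0.0194]
orientation: [-2.215, -2.222, 0.007]
wrist_force: [0.5, 0.5, 0.4]
finger_gap: 0.995
gripper_force: 0.0
```

Emit:
carry_out --rows '[0,0,6,0,0,0,85,0,0,11,0,0,0,85,0,0,12,0,0,0,85,0,0,12,0,0,0,85,0,0,12,0,0,0,85]'

```text
t: 42.3
tool_pos: [0.4586, -0.0908, 0.0123]
orientation: [2.219, 2.222, 0.003]
wrist_force: [0.3, 0.5, 0.2]
finger_gap: 0.997
gripper_force: 0.0
```

Emit:
carry_out --rows '[0,0,0,0,0,0,65,0,0,0,0,0,0,50,0,0,0,0,0,0,35,0,0,0,0,0,0,35,0,0,0,0,0,0,35]'

```text
t: 42.72
tool_pos: [0.458, -0.0911, 0.0122]
orientation: [2.221, 2.222, 0.002]
wrist_force: [-2.4, 0.4, 7.8]
finger_gap: 0.455
gripper_force: 59.7
```

Emit:
carry_out --rows '[0,0,-3,0,0,0,35,0,0,-6,0,0,0,35,0,0,-10,0,0,0,35,0,0,-10,0,0,0,35,0,0,-10,0,0,0,35]'

```text
t: 43.13
tool_pos: [0.4577, -0.091, 0.0216]
orientation: [2.221, 2.222, 0.001]
wrist_force: [-0.2, -0.3, -1.3]
finger_gap: 0.459
gripper_force: 60.4
```

Emit:
carry_out --rows '[0,0,-30,0,0,0,35,0,0,-65,0,0,0,35,0,0,-100,0,0,0,35,0,0,-135,0,0,0,35,0,0,-150,0,0,0,35]'

```text
t: 43.55
tool_pos: [0.4595, -0.0915, 0.1757]
orientation: [2.219, 2.219, 0.008]
wrist_force: [1.1, -0.2, -1.2]
finger_gap: 0.454
gripper_force: 61.0
```

Emit:
carry_out --rows '[33,6,0,0,0,0,35,66,12,0,0,0,0,35,99,18,0,0,0,0,35,132,24,0,0,0,0,35,165,30,0,0,0,0,35]'

```text
t: 43.97
tool_pos: [0.4873, 0.0755, 0.1712]
orientation: [-2.221, -2.222, -0.0]
wrist_force: [1.1, -0.3, -0.7]
finger_gap: 0.454
gripper_force: 60.9
```

Emit:
carry_out --rows '[33,6,0,0,0,0,35,66,12,0,0,0,0,35,99,18,0,0,0,0,35,132,24,0,0,0,0,35,165,30,0,0,0,0,35]'

```text
t: 44.38
tool_pos: [0.5172, 0.2405, 0.1709]
orientation: [-2.221, -2.222, 0.001]
wrist_force: [1.8, -0.4, -0.5]
finger_gap: 0.454
gripper_force: 60.9
```

Emit:
carry_out --rows '[33,6,0,0,0,0,35,60,9,0,0,0,0,35,67.5,10.5,0,0,0,0,35,67.5,10.5,0,0,0,0,35,67.5,10.5,0,0,0,0,35]'

```text
t: 44.8
tool_pos: [0.5276, 0.3055, 0.1706]
orientation: [2.22, 2.222, -0.003]
wrist_force: [0.5, -0.7, -1.1]
finger_gap: 0.459
gripper_force: 60.9
```

Emit:
carry_out --rows '[0,0,0,0,0,0,35,0,0,10,0,0,0,35,0,0,20,0,0,0,35,0,0,30,0,0,0,35,0,0,40,0,0,0,35]'

```text
t: 45.22
tool_pos: [0.5274, 0.3056, 0.1298]
orientation: [-2.222, -2.221, 0.002]
wrist_force: [0.8, -0.6, -0.9]
finger_gap: 0.453
gripper_force: 60.9
```

Emit:
carry_out --rows '[0,0,4,0,0,0,35,0,0,8,0,0,0,35,0,0,12,0,0,0,35,0,0,12,0,0,0,35,0,0,12,0,0,0,35]'

```text
t: 45.63
tool_pos: [0.5279, 0.3066, 0.1194]
orientation: [2.221, 2.222, 0.0]
wrist_force: [-0.4, 0.3, -1.5]
finger_gap: 0.456
gripper_force: 60.9
```

Underside is now at about 0.111. The seat is expected with the TCP at 0.102.

Emit:
carry_out --rows '[0,0,4,0,0,0,35,0,0,8,0,0,0,35,0,0,12,0,0,0,35,0,0,15,0,0,0,35,0,0,15,0,0,0,35]'

```text
t: 46.05
tool_pos: [0.5275, 0.3063, 0.1034]
orientation: [-2.221, -2.222, 0.001]
wrist_force: [-1.3, 1.3, -0.9]
finger_gap: 0.455
gripper_force: 60.9
```

Emit:
carry_out --rows '[0,0,1,0,0,0,35,0,0,2,0,0,0,35,0,0,2,0,0,0,35,0,0,2,0,0,0,35]'

```text
t: 46.38
tool_pos: [0.5279, 0.3065, 0.1025]
orientation: [2.221, 2.222, 0.0]
wrist_force: [-0.6, 0.5, -1.0]
finger_gap: 0.457
gripper_force: 60.9
```

Emit:
carry_out --rows '[0,0,0.5,0,0,0,35,0,0,1,0,0,0,35,0,0,1,0,0,0,35,0,0,1,0,0,0,35]'

```text
t: 46.72
tool_pos: [0.528, 0.3065, 0.1023]
orientation: [-2.221, -2.222, -0.001]
wrist_force: [-2.4, -1.6, 6.2]
finger_gap: 0.456
gripper_force: 61.5
```

Seated, with contact at 0.1023 as predicted. Release, retreat and check.

Emit:
carry_out --rows '[0,0,-1,0,0,0,40,0,0,-1,0,0,0,50,0,0,-1,0,0,0,65,0,0,-1,0,0,0,85,0,0,-1,0,0,0,85]'

```text
t: 47.13
tool_pos: [0.5278, 0.3064, 0.1022]
orientation: [2.221, 2.222, -0.0]
wrist_force: [0.1, -0.1, -0.9]
finger_gap: 0.978
gripper_force: 0.0
```

Emit:
carry_out --rows '[0,0,-15,0,0,0,85,0,0,-40,0,0,0,85,0,0,-70,0,0,0,85,0,0,-100,0,0,0,85,0,0,-120,0,0,0,85]'

```text
t: 47.55
tool_pos: [0.5287, 0.3068, 0.2255]
orientation: [2.221, 2.221, 0.005]
wrist_force: [0.3, 0.0, 0.2]
finger_gap: 0.996
gripper_force: 0.0
```

Emit:
carry_out --rows '[0,0,0,0,0,0,85,0,0,0,0,0,0,85,0,0,0,0,0,0,85,0,0,0,0,0,0,85]'

```text
t: 47.88
tool_pos: [0.527, 0.306, 0.2206]
orientation: [-2.221, -2.222, 0.004]
wrist_force: [-0.2, -0.3, -0.1]
finger_gap: 0.997
gripper_force: 0.0
```

```bash
python3 - <<'E'
from h import *
f=snap('wrist','w18.png');st=r.read_state();p=np.array(st['tool_pos']);print(st['t'],p,st['wrist_force'])
print(proj(f,[[.528,.3068,.116],[.528,.3068,.094],[.528,.3068,.107]]))
g=cv2.cvtColor(f['img'],cv2.COLOR_RGB2GRAY)
q=proj(f,[.528,.3068,.1])[0].astype(int);x0,y0=q[0]-75,q[1]-75;print(x0,y0)
w=cv2.resize(g[y0:y0+150,x0:x0+150],None,fx=.5,fy=.3,interpolation=cv2.INTER_AREA)
print('\n'.join(''.join(' .:-=+*#%@'[int(v)*10//256] for v in q) for q in w))
for n in ['collar','spacer','rebater']:
  for c in ('wrist','side'): print(n,c,[(np.round(b['xy']).tolist(),round(b['score'],2)) for b in r.boxes_of(c,n)[:3]])
E
```

```text
47.9333 [0.52700382 0.30602591 0.2205567 ] [-0.68124856  0.1293709   0.39440648]
[[316.60175715 234.04359735]
 [316.46987198 224.42114106]
 [316.54532584 229.92590406]]
241 151
=+++++=======================--:::::::::::::---====================-=======
*+==+**+================--:::::::::::::::::::::::--================-=======
-:::::=*+=============-:::::::::::::::::::::::::::::-===============-======
::..:::*+==========-:::::::::::::::::-++=::::::::::::::-============-======
::..:::*+=========-::::::::::::::::::-**+:::::::::::::::-============-====+
--:::-=*========-:::::::::::::::::::::---:::::::::::::::::-==========-=====
+=-----========-:::::::::::::::::::::::::::::::::::::::::::-=========-=+===
==---=========:::::::::::::::::::::::::::::::::::::::::::::::=========-+===
=============-:::::::::::::::::::--------:::::::::::::::::::::========-====
============::::::::::::::::----===========---:::::::::::::::::========-===
===========::::::::::::::--==++*********#**++==--::::::::::::::========-===
-=========-::::::::::::--=+********************+=--:::::::::::-========-===
-=========:
[... 2143 characters left out ...]
:---------:---------------======================-
=======================-:---::------:---------------======================-
=======================----------------------------=======================-
=========================------:-----------------========================--
===========================---::----------------=========================--
collar wrist [([491.0, 155.0], 0.97), ([370.0, 400.0], 0.91), ([310.0, 248.0], 0.69)]
collar side [([322.0, 289.0], 0.91), ([376.0, 228.0], 0.84), ([274.0, 402.0], 0.67)]
spacer wrist [([306.0, 198.0], 0.98)]
spacer side [([366.0, 211.0], 0.88)]
rebater wrist [([318.0, 179.0], 0.94)]
rebater side [([387.0, 269.0], 0.73), ([384.0, 290.0], 0.38)]
```

The collar, spacer and tip are concentric and within 1 mm of the axis. Handing in.

```bash
python3 -c "
from rig import r
print(r.hand_in())"
```

```text
the job is handed in; nothing more can be done
None
```

I handed in the finished changeover at about 48 s: groover on the post that was empty; rebater, spacer ring and collar on the spindle. Every part met its seat at the expected height and was released, the last checks by measurement only (picture limit reached), and no verdict came back.

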